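Put the craft-class tools back on their silhouettes

TASK

The craft class is over: put each of the four shared tools (bead jar, glue stick, paper punch, stapler) upright on the mat whose white silhouette matches its shape and size, centred on it and, for the punch and the stapler, lined up with it (either way round). Any order will do. Keep the bead jar upright all the time and set it down rather than drop it, leave the mug and the ribbon spool where they are, and let go of everything at the end.

Things in the scene. Friction and masses are not known exactly. Their poses are not given: they have to be found in the camera images.
- jar_center (a point): Bead jar: clear upright jar full of coloured beads with a wooden lid, a cylinder 56 mm in diameter and 62 mm tall (the lid, the top 14 mm, is 54 mm across), about 0.16 kg, standing on the table. The point is its centre, half-way up (31 mm above its underside); z is up.
- glue_center (a point): Glue stick: slim upright cylinder, yellow with a red cap, 28 mm in diameter and 90 mm tall, about 0.05 kg, standing on its end on the table. The point is its centre, half-way up (45 mm above its underside); z is up.
- punch_center (a point): Paper punch: blue block 56 mm long (its x) by 40 mm wide (its y) by 28 mm high, with a white push pad 36 x 30 mm on top, 40 mm tall in all, about 0.14 kg. The point is 20 mm above its underside, in the middle of its length and width; z is up. Its long sides are flat and vertical (grip across the 40 mm, below the push pad).
- stapler_center (a point): Small stapler: green with a dark steel base, 96 mm long (its x) by 26 mm wide (its y) and 40 mm tall, about 0.13 kg, lying as used, base down. The point is 20 mm above its underside, in the middle of its length and width; z is up. Both sides are flat and vertical.
- mat_jar_mark (a point): Jar mat: square black mat 92 x 92 mm, 3 mm thick, fixed to the table, with a large white disc 62 mm in diameter in its middle: the bead jar's silhouette. The point is the disc's centre, on the mat's top face; z is up.
- mat_glue_mark (a point): Glue mat: square black mat 92 x 92 mm, 3 mm thick, fixed to the table, with a small white disc 34 mm in diameter in its middle: the glue stick's silhouette. The point is the disc's centre, on the mat's top face; z is up.
- mat_punch_mark (a point): Punch mat: black mat 92 x 78 mm, 3 mm thick, fixed to the table, with a white rectangle 62 mm (its x) by 46 mm (its y) in its middle: the paper punch's silhouette. The point is the rectangle's centre, on the mat's top face; z is up.
- mat_stapler_mark (a point): Stapler mat: long black mat 128 x 64 mm, 3 mm thick, fixed to the table, with a narrow white rectangle 102 mm (its x) by 32 mm (its y) in its middle: the stapler's silhouette. The point is the rectangle's centre, on the mat's top face; z is up.
- mug_center (a point): Bystander, leave alone: blue mug, 72 mm in diameter and 85 mm tall, with a handle to its +y side. The point is its centre, half-way up. It stands in the far part of the area. Lower bystanders (an orange tape-measure case 14 mm high, an eraser 12 mm high) lie elsewhere between the tools.
- spool_center (a point): Bystander, leave alone: ribbon spool lying flat, white flanges 66 mm in diameter with a red core, 18 mm high. The point is its centre, half-way up.

How it is judged:
By the outcome, as a careful person would: the job done as asked, in the order asked, and still so for the second after the job is handed in, with the robot touching nothing.
It also fails if it takes over 120 s, if anything falls off the work surface, if the arm or the gripper's body presses on something with over 40 N, if the wrist force passes 120 N, or if a joint passes its speed limit or range.

ROBOT

A 6-joint arm with a two-finger parallel gripper is mounted at the origin on the work surface. World frame = base frame: x ahead of the robot, y to its left, z up, the work surface at z = 0. Lengths are in m, angles in rad, forces in N, time in s.
With the tool pointing down it reaches from about 0.35 to 0.85 m from the base axis. Payload 8.1 kg.
Tool frame: the origin (TCP) lies at the very end of the fingers, on their centre line; the grasp point (between the pads) lies 19 mm behind it (pinch_z is the distance from the TCP to the grasp point, in m); z points along the fingers, y is the direction in which the jaws open and shut (so a half turn about z gives the same grasp; the last joint's range is limited). The gripper opens to 93 mm and grips with 3 to 60 N. Pads are 15 mm wide; open, the fingers measure 128 mm over their backs; the gripper's body (75 mm by 188 mm) begins 65 mm behind the grasp point.
Start: joints at [1.253, 0.13, 1.488, -0, 1.523, -0.085], TCP at [0.138, 0.584, 0.219] pointing down, gripper open.
Joint ranges: [-2.96, 2.96], [-0.89, 2.26], [0.02, 2.5], [-1.34, 4.48], [0, 2.73], [-2.66, 2.66]. Speed limits (rad/s): [2.39, 2.39, 2.79, 3.14, 3.14, 3.14].

INTERFACE

Orientations are given as a rotation vector (axis times angle).
In Python, from plant import * gives the robot as it stands.
- The arm moves only by the tool move_arm, never from a script. Its argument "series" is a list of rows, each a list of 7 numbers: the shift along the tool's x, y, z each as a share of 10 cm, from -1 to 1, then the turn, a rotation vector about the tool's x, y, z each as a share of 180 degrees, from -1 to 1, then the opening, from -1 (shut) to 1 (fully open). In form: [[dx, dy, dz, rx, ry, rz, jaw], ...]. A call has 1 to 8 rows; each row is the pose to reach, as a shift and turn from the pose commanded when the call began, along the tool's axes at that moment, turning the shorter way round; what a row does not reach only later rows make up. A row lasts 1/10 s, in which the tool goes at most 50 mm and 8.59 degrees, less where a joint would pass 70% of its speed; a pose out of reach is approached as far as the arm can. A call with a number of a shift or a turn outside -1 to 1 is refused whole. A call with a gripper value outside its range is refused whole. The fingers move at their own pace and stop on an object; "squeeze" is the grip in N (left out, the last holds). Time passes only in rows, so rows that repeat a pose let the fingers close. It gives the time, the measured TCP pose, the force and the opening at its end, in the units of the state.
- read_state(): the state, without advancing time (a new reading comes with each control period).
- read_camera(name): name is "side" or "top"; returns a dict with "frame" (384x512x3 uint8, red, green, blue), "K" (3x3 intrinsics, pixels), "k1" (the pictures are not rectified: a ray, as slopes to the right and down, at radius r is drawn at 1 + k1 r^2 times it, then the intrinsics apply), "rvec" (rotation vector, rad) and "tvec" (3), from world to camera coordinates, as OpenCV has them. Camera axes: x right, y down, z forward; pixel columns grow to the right and rows downward; lengths in m; the calibration is good to about 2 mm. A picture is of the moment at which its call begins. There is no depth.
- close_job(): hands the job in, once; it reports no verdict.
The state is a dict: "t": time; "q": joint angles; "dq": joint speeds; "joint_torque": joint torques, N m; "tool_pos": TCP position; "orientation": TCP orientation; "force": force on the tool from outside, world axes, zero at the start; "wrist_torque": the same for the moment, N m; "opening": finger opening in m.
Only numpy, scipy, OpenCV 4.12 (cv2) and the standard library are available. Lean on these libraries where they do the work, as an engineer would, in place of code of your own. Each camera call takes 0.05 s, during which the arm holds its last target.

## Working session

There is one attempt and no reset: what is moved stays moved. The work goes in short steps, Python scripts to look and compute and a tool call to move; the robot and the scene stay as the last step left them, time stands still between calls to the robot, and variables do not carry over. Pictures are saved under pics/ and viewed, and the job is handed in when it is done.

Besides the shell and the picture viewer there is one more tool, called after "Call:" by a JSON object that holds its "name" and its "arguments", one argument or row to a line. move_arm: Moves the arm, as the interface text tells. Shift numbers are shares of 10 cm and turn numbers shares of 180 degrees, none past 1 either way. Its arguments: {"type":"object","properties":{"series":{"type":"array","items":{"type":"array","items":{"type":"number"}}},"squeeze":{"type":"number"}},"required":["series"]}

```bash
mkdir -p pics; ls; python3 - <<'E'
from plant import *
import cv2, pickle
print(read_state())
d={}
for n in("top","side"):
    c=read_camera(n); d[n]=c
    cv2.imwrite(f"pics/{n}0.png",cv2.resize(c["frame"][:,:,::-1],None,fx=1.5,fy=1.5,interpolation=cv2.INTER_CUBIC))
    print(n,c["K"],c["k1"],c["rvec"],c["tvec"])
pickle.dump(d,open("c0.pkl","wb"))
E
```

```text
pics
{'t': 0.0, 'q': array([ 1.25262712e+00,  1.31165257e-01,  1.48926430e+00, -2.29535101e-05,
        1.52296062e+00, -8.54211411e-02]), 'dq': array([ 2.43147499e-04,  3.31872475e-04, -6.23859458e-04, -6.76484701e-05,
        1.69284881e-04,  2.77434027e-04]), 'joint_torque': array([ 1.16354033e-03, -5.59865820e+01, -4.91737783e+01,  7.68595515e-02,
        3.54022672e-02, -1.03001639e-04]), 'tool_pos': array([0.13821718, 0.5832958 , 0.21759321]), 'orientation': array([-3.64734039e-01, -3.12000695e+00,  2.77316627e-03]), 'force': array([ 0.35776228, -0.43054092, -0.45989494]), 'wrist_torque': array([-0.02918977,  0.01085912,  0.01299352]), 'opening': 0.09250193140539228}
top [[423.78518325   0.         255.68582276]
 [  0.         423.78518325 187.65594926]
 [  0.           0.           1.        ]] -0.03776222652642707 [ 2.16822073 -2.11436684  0.17009506] [-0.01797241  0.51722937  1.02280872]
side [[453.14574273   0.         255.58647036]
 [  0.         453.14574273 197.41981396]
 [  0.           0.           1.        ]] -0.02099565142844091 [ 2.11558061 -0.50351557  0.25492675] [-0.45479364  0.16853422  0.99175776]
```

View pics/top0.png

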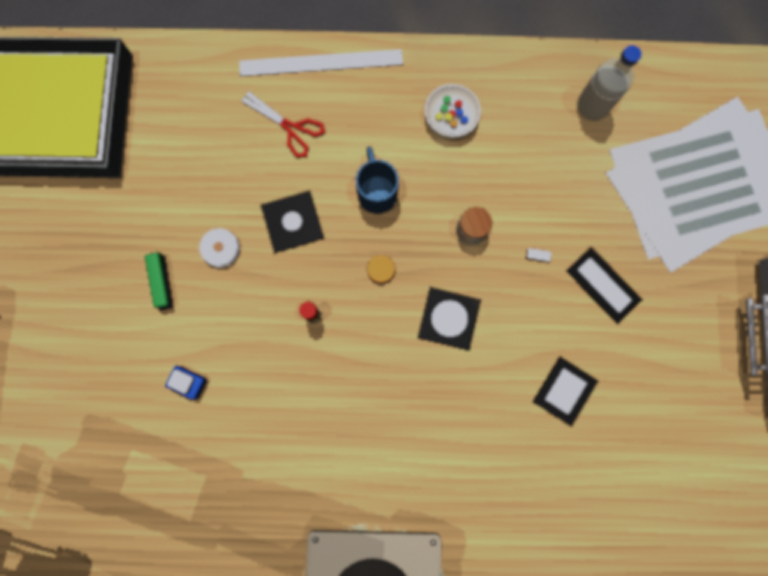

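View pics/side0.png

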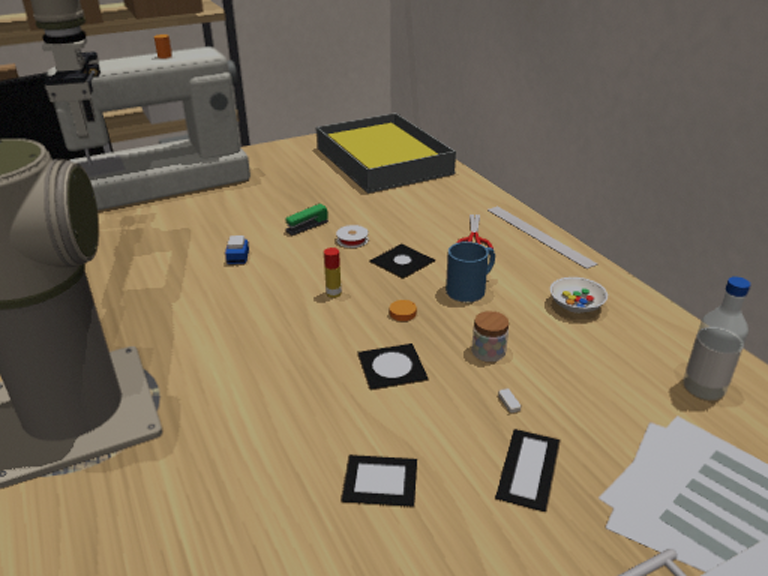

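The top view shows stapler (157,280), punch (186,383), glue (309,311), jar (475,224). The mats are glue (292,221), jar (449,318), punch (565,391) and stapler (604,285). Next I'll enlarge and measure.

```bash
cat > h.py <<'E'
import numpy as np, cv2, pickle
def cam(c): 
    R=cv2.Rodrigues(np.array(c["rvec"],float))[0]; return R,np.array(c["tvec"],float).ravel()
def proj(c,P):
    P=np.atleast_2d(np.array(P,float))
    return cv2.projectPoints(P,np.array(c["rvec"],float),np.array(c["tvec"],float),c["K"],np.array([c["k1"],0,0,0.]))[0][:,0]
def toplane(c,uv,z):
    R,t=cam(c); n=cv2.undistortPoints(np.array(uv,float).reshape(-1,1,2),c["K"],np.array([c["k1"],0,0,0.]),None,None)[:,0] 
    d=np.c_[n,np.ones(len(n))]@R; o=-R.T@t
    return o+d*((z-o[2])/d[:,2])[:,None]
def box(c,x,y,yaw,L,W,z0,z1):
    k=np.array([[1,1],[1,-1],[-1,-1],[-1,1]])*[L/2,W/2]; r=np.array([[np.cos(yaw),-np.sin(yaw)],[np.sin(yaw),np.cos(yaw)]])
    p=k@r.T+[x,y]; return [np.c_[p,np.full(4,z)] for z in(z0,z1)]
def grab(n,f=None):
    from plant import read_camera
    c=read_camera(n); 
    if f: pickle.dump(c,open(f,"wb"))
    return c
def crop(img,x0,y0,w,h,s,f):
    cv2.imwrite(f,cv2.resize(img[y0:y0+h,x0:x0+w,::-1],None,fx=s,fy=s,interpolation=cv2.INTER_CUBIC))
E
python3 - <<'E'
from h import *
d=pickle.load(open("c0.pkl","rb")); t=d["top"]
im=t["frame"]; hsv=cv2.cvtColor(im,cv2.COLOR_RGB2HSV)
def white(x0,y0,x1,y1):
    g=cv2.cvtColor(im,cv2.COLOR_RGB2GRAY)[y0:y1,x0:x1]; 
    m=cv2.resize(g,None,fx=8,fy=8,interpolation=cv2.INTER_CUBIC)
    th,b=cv2.threshold(m,0,255,cv2.THRESH_OTSU)
    return b,th
# use contours: white blob at given pixel
def blob(px,z,r=26):
    x,y=px; g=cv2.cvtColor(im,cv2.COLOR_RGB2GRAY)[y-r:y+r,x-r:x+r]
    m=cv2.resize(g,None,fx=8,fy=8,interpolation=cv2.INTER_CUBIC)
    hi=np.median(g[r-2:r+3,r-2:r+3]); th=(hi+35)/2
    b=(m>th).astype(np.uint8); n,l=cv2.connectedComponents(b); mm=(l==l[r*8,r*8]).astype(np.uint8)
    cs=max(cv2.findContours(mm,cv2.RETR_EXTERNAL,cv2.CHAIN_APPROX_NONE)[0],key=cv2.contourArea)[:,0].astype(float)
    uv=(cs+.5)/8-.5+[x-r,y-r]
    w=toplane(t,uv,z)[:,:2]
    R=cv2.minAreaRect((w*1000).astype(np.float32)); return R, w.mean(0)
for n,p in dict(glue=(195,147),jar=(300,212),punch=(377,260),stap=(403,190)).items():
    print(n,blob(p,.003))
crop(im,90,140,150,140,5,"pics/a.png"); crop(im,220,110,150,110,5,"pics/b.png")
s=d["side"]["frame"]
crop(s,140,120,160,100,5,"pics/c.png"); crop(s,225,145,130,115,5,"pics/d.png")
E
```

```text
glue (((627.99755859375, 159.66896057128906), (34.73073196411133, 35.171669006347656), 13.872114181518555), array([0.62778777, 0.15970316]))
jar (((463.2209777832031, -118.63702392578125), (63.05746841430664, 62.58974838256836), 1.4001742601394653), array([ 0.46284852, -0.11905464]))
punch (((344.1147155761719, -317.8076477050781), (48.05913543701172, 64.03856658935547), 58.640193939208984), array([ 0.34421693, -0.3176957 ]))
stap (((528.345458984375, -388.7369689941406), (104.08302307128906, 34.13987731933594), 44.260032653808594), array([ 0.52797094, -0.38906483]))
```

View pics/a.png

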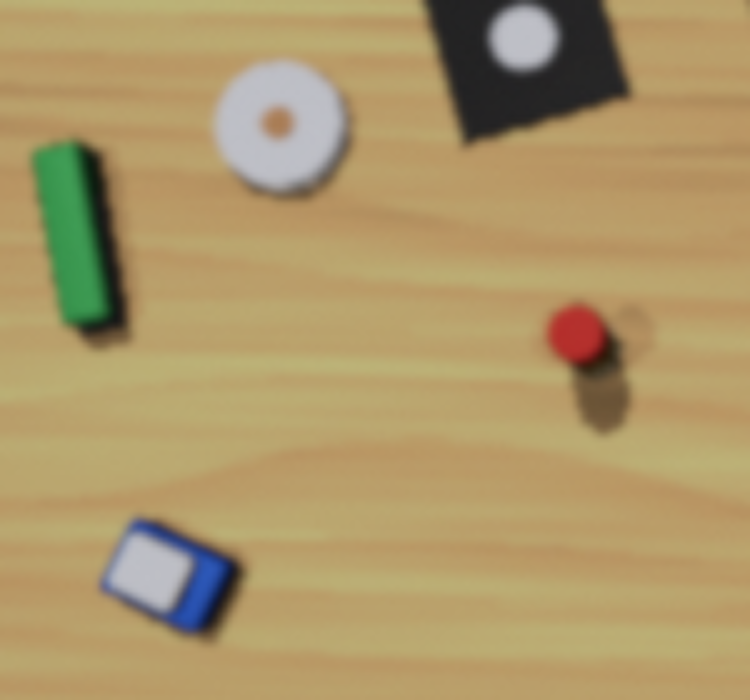

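View pics/b.png

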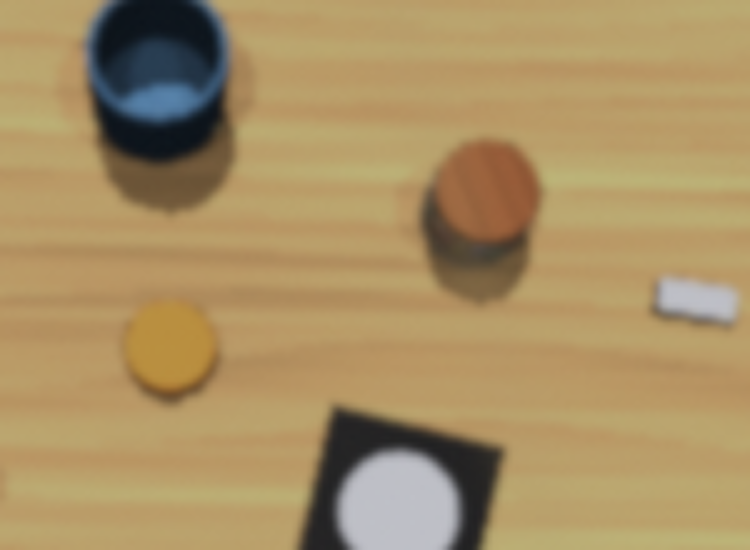

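View pics/c.png

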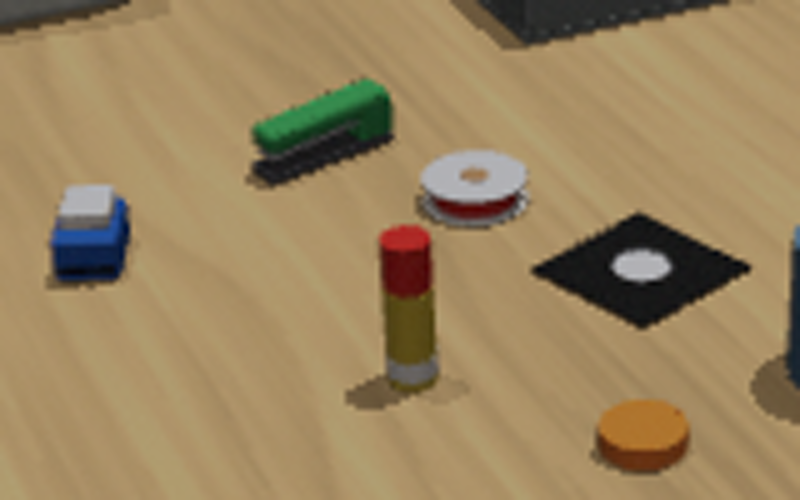

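View pics/d.png

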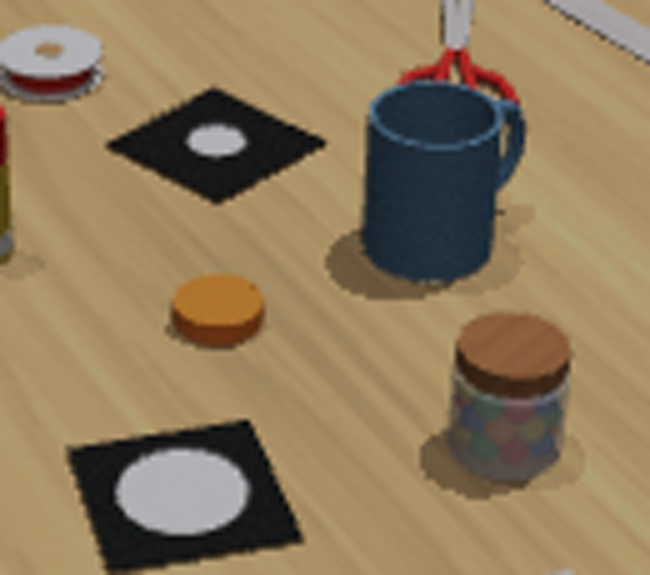

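```bash
cat > m1.py <<'E'
from h import *
d=pickle.load(open("c0.pkl","rb")); t=d["top"]; s=d["side"]
def cc(p,x0,y0,k=5): return (np.array(p,float)+.5)/k-.5+[x0,y0]
def rect(c,uv,z,n):
    w=toplane(c,uv,z)[:,:2]*1000
    e=np.roll(w,-1,0)-w; print(n,"centre",w.mean(0).round(1),"sides",np.linalg.norm(e,axis=1).round(1),"ang",np.degrees(np.arctan2(e[:,1],e[:,0])).round(1))
rect(t,cc([(33,152),(80,143),(110,318),(66,326)],90,140),.04,"stap")
rect(t,cc([(138,518),(242,565),(196,634),(102,588)],90,140),.028,"punch")
print("glue",toplane(t,cc([(577,334)],90,140),.09), "jar",toplane(t,cc([(488,192)],220,110),.062))
# side
print("side glue top",toplane(s,cc([(406,240)],140,120),.09),"jar lid",toplane(s,cc([(513,346)],225,145),.062))
print("side marks glue",toplane(s,cc([(217,141),(182,492)],225,145),.003))
def blob(c,px,z,r=26):
    im=c["frame"]
    x,y=px; g=cv2.cvtColor(im,cv2.COLOR_RGB2GRAY)[y-r:y+r,x-r:x+r]
    m=cv2.resize(g,None,fx=8,fy=8,interpolation=cv2.INTER_CUBIC)
    hi=np.median(g[r-2:r+3,r-2:r+3]); th=(hi+35)/2
    b=(m>th).astype(np.uint8); n,l=cv2.connectedComponents(b); mm=(l==l[r*8,r*8]).astype(np.uint8)
    cs=max(cv2.findContours(mm,cv2.RETR_EXTERNAL,cv2.CHAIN_APPROX_NONE)[0],key=cv2.contourArea)[:,0].astype(float)
    uv=(cs+.5)/8-.5+[x-r,y-r]
    w=toplane(c,uv,z)[:,:2]
    return cv2.minAreaRect((w*1000).astype(np.float32))
if __name__=="__main__":
  for n,p in dict(glue=(268,173),jar=(261,243),punch=(253,319),stap=(353,312)).items(): print(n,blob(s,p,.003,36))
E
python3 m1.py
```

```text
stap centre [511.  377.1] sides [24.2 91.5 22.4 91.4] ang [ -77.5 -165.9  101.9   15.3]
punch centre [342.2 319.2] sides [57.9 40.2 52.9 38.3] ang [-112.   149.    66.4  -23.9]
glue [[0.46162219 0.11425454 0.09      ]] jar [[ 0.6183186  -0.15611272  0.062     ]]
side glue top [[0.46121782 0.10898319 0.09      ]] jar lid [[ 0.61694039 -0.15996329  0.062     ]]
side marks glue [[ 0.62724816  0.15693954  0.003     ]
 [ 0.4622826  -0.12074179  0.003     ]]
glue ((626.9151000976562, 158.19448852539062), (34.68696212768555, 33.25789260864258), 81.48095703125)
jar ((462.82354736328125, -119.39607238769531), (62.592960357666016, 62.09333801269531), 62.874847412109375)
punch ((344.2794494628906, -317.869140625), (47.71768569946289, 62.8233528137207), 58.394622802734375)
stap ((528.2164306640625, -389.0704650878906), (104.09251403808594, 32.924598693847656), 43.85097122192383)
```

```bash
cat > ov.py <<'E'
from h import *
def draw(c,objs,x0,y0,w,h,s,f):
    img=cv2.resize(c["frame"][y0:y0+h,x0:x0+w,::-1],None,fx=s,fy=s,interpolation=cv2.INTER_CUBIC)
    def pl(P): 
        q=((proj(c,P)-[x0,y0]+.5)*s-.5); cv2.polylines(img,[np.round(q*8).astype(np.int32)],True,(255,0,255),1,cv2.LINE_AA,3)
    for o in objs:
        if o[0]=="b":
            for P in box(c,*o[1:]): pl(P)
        else:
            _,x,y,r,z0,z1=o; a=np.linspace(0,2*np.pi,40)
            for z in(z0,z1): pl(np.c_[x+r*np.cos(a),y+r*np.sin(a),0*a+z])
    cv2.imwrite(f,img)
E
python3 - <<'E'
from ov import *
d=pickle.load(open("c0.pkl","rb")); t=d["top"]; s=d["side"]
r=np.radians
O=[("b",.511,.377,r(14.5),.096,.026,0,.04),("b",.342,.319,r(67),.056,.04,0,.028),("c",.4615,.112,.014,0,.09),("c",.6175,-.158,.028,0,.048),("c",.6175,-.158,.027,.048,.062)]
draw(t,O,90,140,150,140,5,"pics/a2.png");draw(t,O,220,110,150,110,5,"pics/b2.png");draw(s,O,140,120,160,100,5,"pics/c2.png");draw(s,O,280,170,80,90,6,"pics/d2.png")
E
```

```text
(no output)
```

View pics/a2.png

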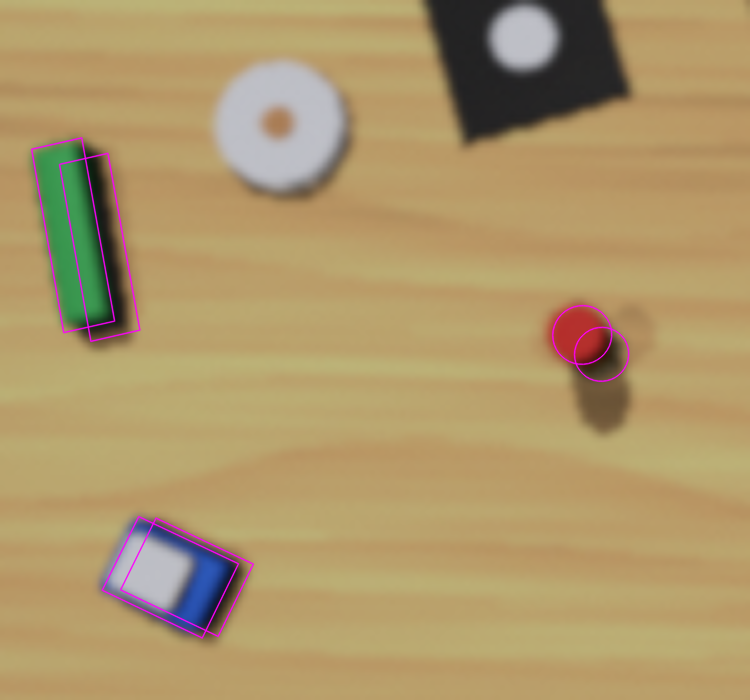

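View pics/b2.png

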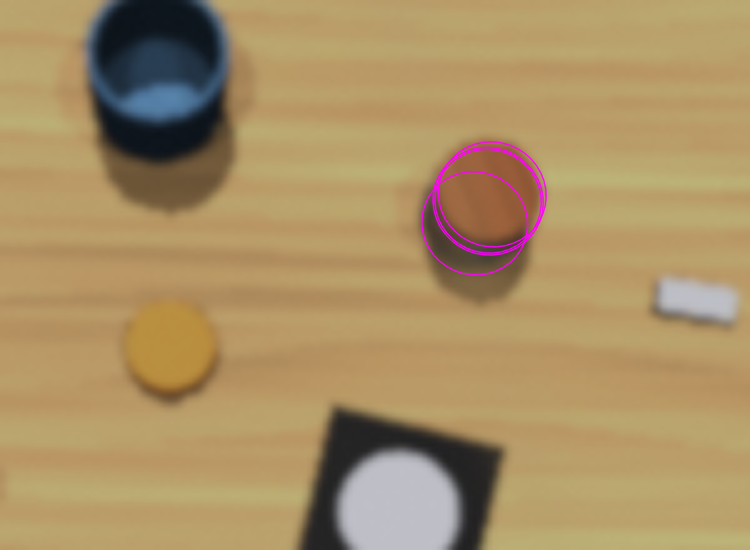

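View pics/c2.png

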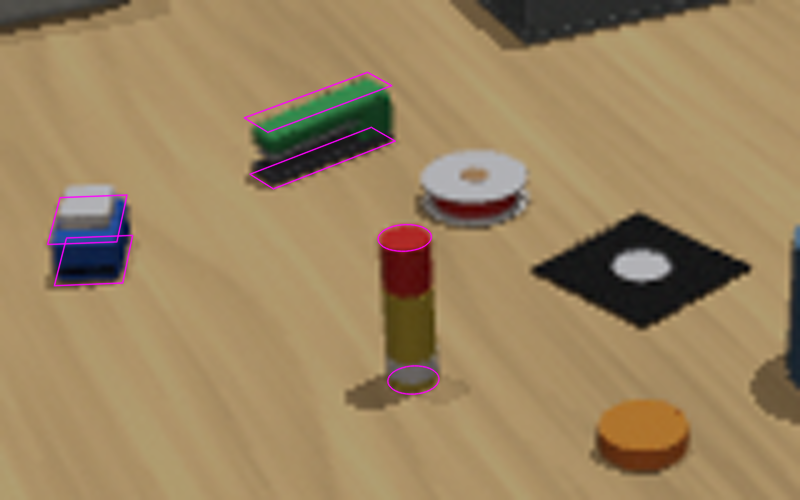

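View pics/d2.png

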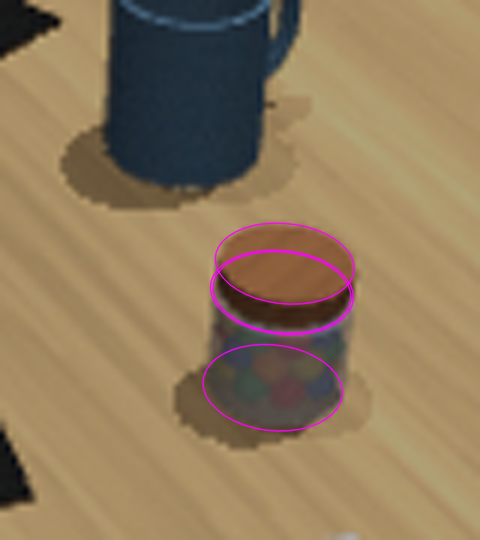

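```bash
cat > go.py <<'E'
import sys, numpy as np
from scipy.spatial.transform import Rotation as Ro
from plant import read_state
def st():
    s=read_state(); R=Ro.from_rotvec(s["orientation"]); return s,R
s,R=st(); y=R.apply([0,1,0]); yaw=np.degrees(np.arctan2(y[1],y[0]))
print("t",round(s["t"],2),"pos",s["tool_pos"].round(4),"yaw",yaw.round(2),"tilt",np.degrees(np.arccos(-R.apply([0,0,1])[2])).round(2),"open",round(s["opening"],4),"F",s["force"].round(1),"q",s["q"].round(2))
# go.py x y z yaw
if len(sys.argv)>4:
    p=np.array(list(map(float,sys.argv[1:4]))); a=np.radians(float(sys.argv[4]))
    T=Ro.from_matrix(np.array([[-np.sin(a),np.cos(a),0],[np.cos(a),np.sin(a),0],[0,0,-1]]).T)
    d=R.inv().apply(p-s["tool_pos"])/.1; r=(R.inv()*T).as_rotvec()/np.pi
    T2=(Ro.from_rotvec(r*np.pi)); 
    print("shift",d.round(3),"turn",r.round(4))
E
sed -i 's/np.array(\[\[-np.sin(a),np.cos(a),0\],\[np.cos(a),np.sin(a),0\],\[0,0,-1\]\]).T/np.c_[[-np.sin(a),np.cos(a),0],[np.cos(a),np.sin(a),0],[0,0,-1]]/' go.py
python3 go.py .511 .377 .15 -75.5
python3 - <<'E'
from h import *
d=pickle.load(open("c0.pkl","rb")); t=d["top"]
for n,p,z in [("spool",(219/1.5,247/1.5),.018),("mugtop",(377/1.5,184/1.5),.085),("tape",(381/1.5,268/1.5),.014),("eraser",(538/1.5,255/1.5),.012)]: print(n,toplane(t,[p],z).round(3))
E
```

```text
t 0.1 pos [0.1382 0.5833 0.2177] yaw 76.66 tilt 0.1 open 0.0931 F [-1.  -0.1  0.3] q [ 1.25  0.13  1.49  0.    1.52 -0.09]
shift [-4.103 -1.146  0.678] turn [-3.000e-04  7.000e-04  8.453e-01]
spool [[0.574 0.28  0.018]]
mugtop [[0.672 0.01  0.085]]
tape [[ 0.545 -0.     0.014]]
eraser [[ 0.575 -0.272  0.012]]
```

Call:
{"name": "move_arm", "arguments": {
  "series": [
    [-0.5, -0.14, 0.1, 0, 0, 0.047, 1],
    [-1, -0.28, 0.2, 0, 0, 0.094, 1],
    [-1, -0.28, 0.2, 0, 0, 0.28, 1],
    [-1, -0.28, 0.2, 0, 0, 0.28, 1],
    [-1, -0.28, 0.2, 0, 0, 0.28, 1],
    [-1, -0.28, 0.2, 0, 0, 0.28, 1]
  ]
}}

```text
t: 0.7
tool_pos: [0.2294, 0.5331, 0.198]
orientation: [1.668, 2.662, -0.002]
force: [0.0, -0.7, -0.5]
opening: 0.093
```

```bash
python3 go.py .511 .377 .15 -75.5
```

```text
t 0.7 pos [0.2294 0.5331 0.198 ] yaw 25.88 tilt 0.06 open 0.093 F [ 0.  -0.7 -0.5] q [1.08 0.09 1.57 0.   1.48 0.62]
shift [-2.633  1.853  0.48 ] turn [-0.000e+00  4.000e-04  5.632e-01]
```

Call:
{"name": "move_arm", "arguments": {
  "series": [
    [-0.5, 0.35, 0.1, 0, 0, 0.047, 1],
    [-1, 0.7, 0.2, 0, 0, 0.094, 1],
    [-1, 0.7, 0.2, 0, 0, 0.28, 1],
    [-1, 0.7, 0.2, 0, 0, 0.28, 1],
    [-1, 0.7, 0.2, 0, 0, 0.28, 1],
    [-1, 0.7, 0.2, 0, 0, 0.28, 1],
    [-1, 0.7, 0.2, 0, 0, 0.28, 1]
  ]
}}

```text
t: 1.4
tool_pos: [0.3362, 0.4744, 0.1781]
orientation: [2.639, 1.704, -0.002]
force: [-0.4, -0.3, 0.3]
opening: 0.093
```

```bash
python3 go.py .511 .377 .15 -75.5
```

```text
t 1.4 pos [0.3362 0.4744 0.1781] yaw -24.28 tilt 0.06 open 0.093 F [-0.4 -0.3  0.3] q [ 0.87  0.1   1.59 -0.    1.45  1.29]
shift [-0.169  1.994  0.28 ] turn [1.000e-04 3.000e-04 2.846e-01]
```

Call:
{"name": "move_arm", "arguments": {
  "series": [
    [-0.08, 0.5, 0.1, 0, 0, 0.047, 1],
    [-0.08, 1, 0.2, 0, 0, 0.094, 1],
    [-0.08, 1, 0.2, 0, 0, 0.285, 0.4],
    [-0.08, 1, 0.2, 0, 0, 0.285, 0.4],
    [-0.08, 1, 0.2, 0, 0, 0.285, 0.4],
    [-0.08, 1, 0.2, 0, 0, 0.285, 0.4],
    [-0.08, 1, 0.2, 0, 0, 0.285, 0.4],
    [-0.08, 1, 0.2, 0, 0, 0.285, 0.4]
  ]
}}

```text
t: 2.2
tool_pos: [0.4241, 0.4266, 0.1584]
orientation: [3.115, 0.409, -0.001]
force: [-0.1, -0.6, -0.3]
opening: 0.0651
```

```bash
python3 go.py .511 .378 .15 -75.5
```

```text
t 2.2 pos [0.4241 0.4266 0.1584] yaw -75.03 tilt 0.02 open 0.0651 F [-0.1 -0.6 -0.3] q [0.7  0.17 1.56 0.   1.42 2.01]
shift [0.714 0.694 0.084] turn [0.0001 0.0001 0.0026]
```

Call:
{"name": "move_arm", "arguments": {
  "series": [
    [0.36, 0.35, 0.1, 0, 0, 0, 0.4],
    [0.714, 0.694, 0.3, 0, 0, 0.003, 0.4],
    [0.714, 0.694, 0.6, 0, 0, 0.003, 0.4],
    [0.714, 0.694, 0.9, 0, 0, 0.003, 0.4],
    [0.714, 0.694, 0.9, 0, 0, 0.003, 0.4],
    [0.714, 0.694, 0.9, 0, 0, 0.003, 0.4]
  ]
}}

```text
t: 2.8
tool_pos: [0.5101, 0.3772, 0.0684]
orientation: [3.117, 0.389, -0.003]
force: [0.3, 0.8, 0.3]
opening: 0.0649
```

```bash
python3 go.py .511 .378 .006 -75.5; python3 - <<'E'
from ov import *
r=np.radians
O=[("b",.511,.377,r(14.5),.096,.026,0,.04)]
draw(grab("top"),O,90,140,80,80,8,"pics/e1.png");draw(grab("side"),O,170,120,80,60,8,"pics/e2.png")
E
```

```text
t 2.8 pos [0.5101 0.3772 0.0684] yaw -75.78 tilt 0.1 open 0.0649 F [0.3 0.8 0.3] q [0.56 0.34 1.53 0.   1.28 1.88]
shift [ 0.011 -0.005  0.624] turn [ 0.0002  0.0005 -0.0016]
```

View pics/e2.png

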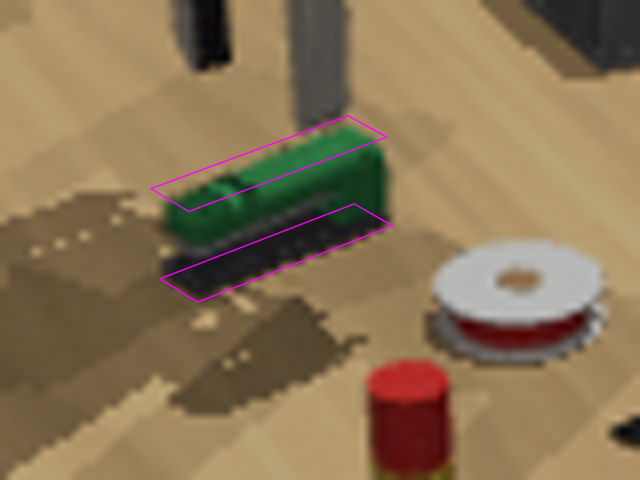

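Call:
{"name": "move_arm", "arguments": {
  "series": [
    [0.01, 0, 0.3, 0, 0, 0, 0.4],
    [0.01, 0, 0.5, 0, 0, 0, 0.4],
    [0.01, 0, 0.62, 0, 0, 0, 0.4],
    [0.01, 0, 0.62, 0, 0, 0, 0.4],
    [0.01, 0, 0.62, 0, 0, 0, -0.9],
    [0.01, 0, 0.62, 0, 0, 0, -0.9],
    [0.01, 0, 0.62, 0, 0, 0, -0.9],
    [0.01, 0, 0.62, 0, 0, 0, -0.9]
  ],
  "squeeze": 20
}}

```text
t: 3.7
tool_pos: [0.5124, 0.378, 0.0076]
orientation: [-3.117, -0.384, -0.002]
force: [-0.0, -0.3, -0.9]
opening: 0.0375
```

```bash
python3 go.py .511 .378 .006 -75.5
```

```text
t 3.7 pos [0.5124 0.378  0.0076] yaw -75.97 tilt 0.08 open 0.0375 F [-0.  -0.3 -0.9] q [ 0.56  0.41  1.56 -0.    1.17  1.88]
shift [-0.013 -0.003  0.016] turn [-0.0001 -0.0004 -0.0026]
```

Call:
{"name": "move_arm", "arguments": {
  "series": [
    [-0.01, 0, 0.01, 0, 0, 0, -0.9],
    [-0.01, 0, 0.01, 0, 0, 0, -0.9],
    [-0.01, 0, 0.01, 0, 0, 0, -0.9],
    [-0.01, 0, 0.01, 0, 0, 0, -0.9],
    [-0.01, 0, 0.01, 0, 0, 0, -0.9]
  ]
}}

```text
t: 4.2
tool_pos: [0.5108, 0.3776, 0.0058]
orientation: [-3.118, -0.384, -0.0]
force: [-0.4, 0.7, 2.3]
opening: 0.0259
```

```bash
python3 go.py .511 .378 .006 -75.5;  python3 - <<'E'
from ov import *
r=np.radians
O=[("b",.511,.377,r(14.5),.096,.026,0,.04)]
draw(grab("top"),O,90,140,80,80,8,"pics/e3.png");draw(grab("side"),O,170,120,80,60,8,"pics/e4.png")
E
```

```text
t 4.2 pos [0.5108 0.3776 0.0058] yaw -75.97 tilt 0.01 open 0.0259 F [-0.4  0.7  2.3] q [0.56 0.41 1.56 0.   1.17 1.88]
shift [ 0.003 -0.004 -0.002] turn [-0.0001 -0.     -0.0026]
```

View pics/e4.png

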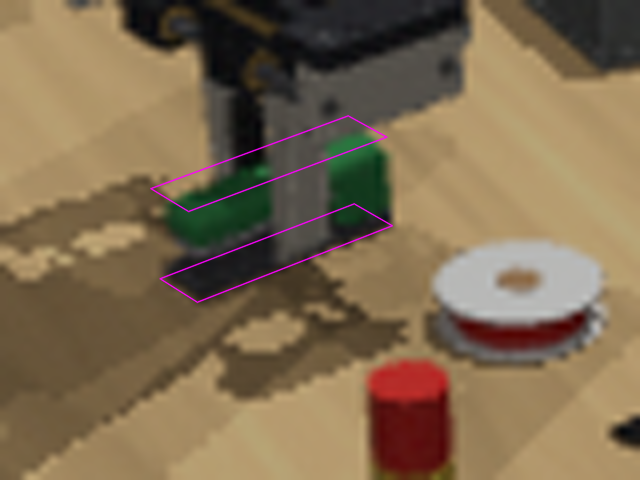

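Call:
{"name": "move_arm", "arguments": {
  "series": [
    [0, 0, -0.2, 0, 0, 0, -0.9],
    [0, 0, -0.5, 0, 0, 0, -0.9],
    [0, 0.2, -0.9, 0, 0, -0.04, -0.9],
    [-0.1, 0.5, -1, 0, 0, -0.08, -0.9],
    [-0.25, 1, -1, 0, 0, -0.12, -0.9],
    [-0.25, 1, -1, 0, 0, -0.164, -0.9]
  ],
  "squeeze": 30
}}

```text
t: 4.9
tool_pos: [0.5103, 0.2694, 0.105]
orientation: [2.914, 1.168, -0.003]
force: [-0.1, 0.0, -2.7]
opening: 0.0255
```

```bash
python3 go.py .528 -.389 .14 -45.95
```

```text
t 4.9 pos [0.5103 0.2694 0.105 ] yaw -46.32 tilt 0.18 open 0.0255 F [-0.1  0.  -2.7] q [ 0.4   0.15  1.68 -0.    1.32  1.21]
shift [-4.42   4.885 -0.331] turn [ 0.0004  0.0009 -0.0021]
```

Call:
{"name": "move_arm", "arguments": {
  "series": [
    [-0.3, 0.33, -0.15, 0, 0, 0, -0.9],
    [-0.6, 0.66, -0.33, 0, 0, 0, -0.9],
    [-0.9, 1, -0.33, 0, 0, 0, -0.9]
  ]
}}

```text
t: 5.2
tool_pos: [0.5155, 0.1386, 0.1409]
orientation: [2.916, 1.166, 0.005]
force: [0.7, -0.3, -0.8]
opening: 0.0258
```

Call:
{"name": "move_arm", "arguments": {
  "series": [
    [-0.3, 0.33, 0, 0, 0, 0, -0.9],
    [-0.6, 0.66, 0, 0, 0, 0, -0.9],
    [-0.9, 1, 0, 0, 0, 0, -0.9]
  ]
}}

```text
t: 5.5
tool_pos: [0.5174, 0.0035, 0.1383]
orientation: [2.917, 1.165, -0.001]
force: [0.3, 0.1, -1.2]
opening: 0.0256
```

Call:
{"name": "move_arm", "arguments": {
  "series": [
    [-0.3, 0.33, 0, 0, 0, 0, -0.9],
    [-0.6, 0.66, 0, 0, 0, 0, -0.9],
    [-0.9, 1, 0, 0, 0, 0, -0.9]
  ]
}}

```text
t: 5.8
tool_pos: [0.521, -0.131, 0.1382]
orientation: [-2.917, -1.165, 0.001]
force: [0.5, -0.2, -1.2]
opening: 0.0259
```

Call:
{"name": "move_arm", "arguments": {
  "series": [
    [-0.3, 0.33, 0, 0, 0, 0, -0.9],
    [-0.6, 0.66, 0, 0, 0, 0, -0.9],
    [-0.9, 1, 0, 0, 0, 0, -0.9]
  ]
}}

```text
t: 6.1
tool_pos: [0.5246, -0.2655, 0.1381]
orientation: [-2.917, -1.165, 0.001]
force: [0.7, -0.1, -0.7]
opening: 0.0258
```

```bash
python3 go.py .528 -.389 .1 -45.95
```

```text
t 6.1 pos [ 0.5246 -0.2655  0.1381] yaw -46.47 tilt 0.05 open 0.0258 F [ 0.7 -0.1 -0.7] q [-0.56  0.15  1.62 -0.    1.38  0.26]
shift [-0.826  0.919  0.38 ] turn [-0.0002  0.0001 -0.0029]
```

Call:
{"name": "move_arm", "arguments": {
  "series": [
    [-0.27, 0.3, 0.1, 0, 0, 0, -0.9],
    [-0.55, 0.6, 0.1, 0, 0, -0.003, -0.9],
    [-0.82, 0.915, 0.3, 0, 0, -0.003, -0.9],
    [-0.82, 0.915, 0.7, 0, 0, -0.003, -0.9],
    [-0.82, 0.915, 1, 0, 0, -0.003, -0.9],
    [-0.82, 0.915, 1, 0, 0, -0.003, -0.9],
    [-0.82, 0.915, 1, 0, 0, -0.003, -0.9]
  ]
}}

```text
t: 6.8
tool_pos: [0.5283, -0.3859, 0.0381]
orientation: [-2.91, -1.178, 0.002]
force: [-0.1, 0.3, 0.2]
opening: 0.026
```

```bash
python3 go.py .528 -.389 .0095 -45.95;  python3 - <<'E'
from ov import *
r=np.radians
O=[("b",.528,-.389,r(44),.102,.032,.003,.003),("b",.528,-.389,r(44),.096,.026,.035,.075)]
draw(grab("top"),O,360,150,90,80,8,"pics/f1.png");draw(grab("side"),O,310,240,90,100,6,"pics/f2.png")
E
```

```text
t 6.8 pos [ 0.5283 -0.3859  0.0381] yaw -45.92 tilt 0.13 open 0.026 F [-0.1  0.3  0.2] q [-0.71  0.42  1.48 -0.    1.24  0.09]
shift [-0.023  0.021  0.286] turn [-0.0007  0.0001  0.0002]
```

View pics/f1.png

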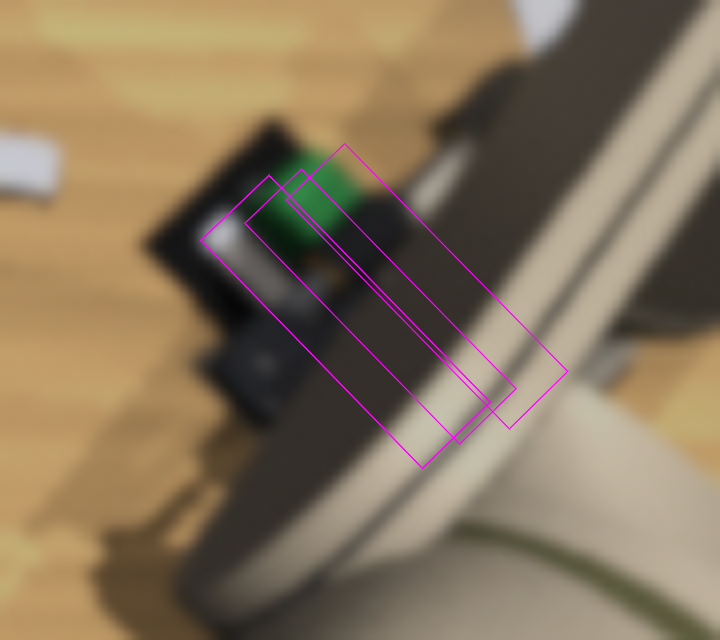

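View pics/f2.png

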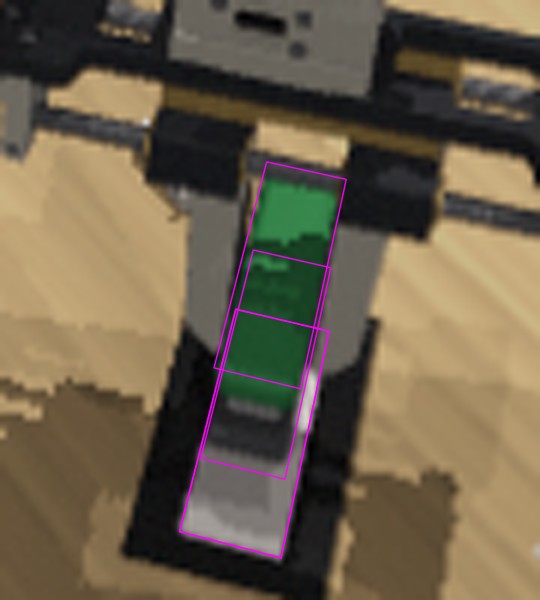

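Call:
{"name": "move_arm", "arguments": {
  "series": [
    [-0.02, 0.02, 0.1, 0, 0, 0, -0.9],
    [-0.02, 0.02, 0.2, 0, 0, 0, -0.9],
    [-0.02, 0.02, 0.25, 0, 0, 0, -0.9],
    [-0.02, 0.02, 0.285, 0, 0, 0, -0.9],
    [-0.02, 0.02, 0.285, 0, 0, 0, -0.9],
    [-0.02, 0.02, 0.285, 0, 0, 0, -0.9]
  ]
}}

```text
t: 7.5
tool_pos: [0.529, -0.3893, 0.0102]
orientation: [-2.912, -1.179, 0.0]
force: [-0.0, -0.2, -1.2]
opening: 0.0258
```

```bash
python3 go.py .528 -.389 .0095 -45.95
```

```text
t 7.5 pos [ 0.529  -0.3893  0.0102] yaw -45.91 tilt 0.0 open 0.0258 F [-0.  -0.2 -1.2] q [-0.71  0.46  1.49 -0.    1.19  0.09]
shift [-0.005 -0.008  0.007] turn [-0.      0.      0.0002]
```

Call:
{"name": "move_arm", "arguments": {
  "series": [
    [0, 0, 0.012, 0, 0, 0, -0.9],
    [0, 0, 0.012, 0, 0, 0, -0.9],
    [0, 0, 0.012, 0, 0, 0, 0.1],
    [0, 0, 0.012, 0, 0, 0, 0.1],
    [0, 0, 0.012, 0, 0, 0, 0.1],
    [0, 0, -0.1, 0, 0, 0, 0.1],
    [0, 0, -0.5, 0, 0, 0, 0.1],
    [0, 0, -1, 0, 0, 0, 0.3]
  ]
}}

```text
t: 8.3
tool_pos: [0.5272, -0.3878, 0.109]
orientation: [-2.908, -1.177, 0.004]
force: [0.4, -0.6, 0.4]
opening: 0.0555
```

```bash
python3 go.py .42 -.25 .15 -45.95
```

```text
t 8.3 pos [ 0.5272 -0.3878  0.109 ] yaw -45.92 tilt 0.31 open 0.0555 F [ 0.4 -0.6  0.4] q [-0.71  0.35  1.43 -0.    1.36  0.09]
shift [ 0.188 -1.738 -0.401] turn [-0.0017  0.0002  0.0002]
```

Call:
{"name": "move_arm", "arguments": {
  "series": [
    [0, -0.5, -0.2, 0, 0, 0, 0.3],
    [0, -1, -0.4, 0, 0, 0, 0.3],
    [0.3, -1, -0.4, 0, 0, 0, 0.3],
    [0.7, -1, -0.4, 0, 0, 0, 0.3]
  ]
}}

```text
t: 8.7
tool_pos: [0.5088, -0.2687, 0.1529]
orientation: [2.911, 1.174, 0.002]
force: [1.7, -1.0, 0.2]
opening: 0.0607
```

Call:
{"name": "move_arm", "arguments": {
  "series": [
    [0.35, -0.35, 0, 0, 0, 0, 0.3],
    [0.7, -0.7, 0, 0, 0, 0, 0.3],
    [1, -1, 0, 0, 0, 0, 0.3]
  ]
}}

```text
t: 9.0
tool_pos: [0.512, -0.1252, 0.1512]
orientation: [2.911, 1.179, 0.002]
force: [-0.1, -0.7, 0.5]
opening: 0.0604
```

```bash
python3 go.py .343 .32 .1 -23;  python3 - <<'E'
from ov import *
r=np.radians
O=[("b",.528,-.389,r(44),.102,.032,.003,.003),("b",.528,-.389,r(44),.096,.026,.003,.043)]
draw(grab("top","ct.pkl"),O,360,150,90,80,8,"pics/f3.png");draw(grab("side","cs.pkl"),O,310,260,90,100,6,"pics/f4.png")
t=pickle.load(open("ct.pkl","rb"))
E
```

```text
t 9.0 pos [ 0.512  -0.1252  0.1512] yaw -45.91 tilt 0.06 open 0.0604 F [-0.1 -0.7  0.5] q [-0.34 -0.03  1.77  0.    1.39  0.46]
shift [ 1.884 -4.374  0.51 ] turn [ 0.0003 -0.0002 -0.1273]
```

View pics/f3.png

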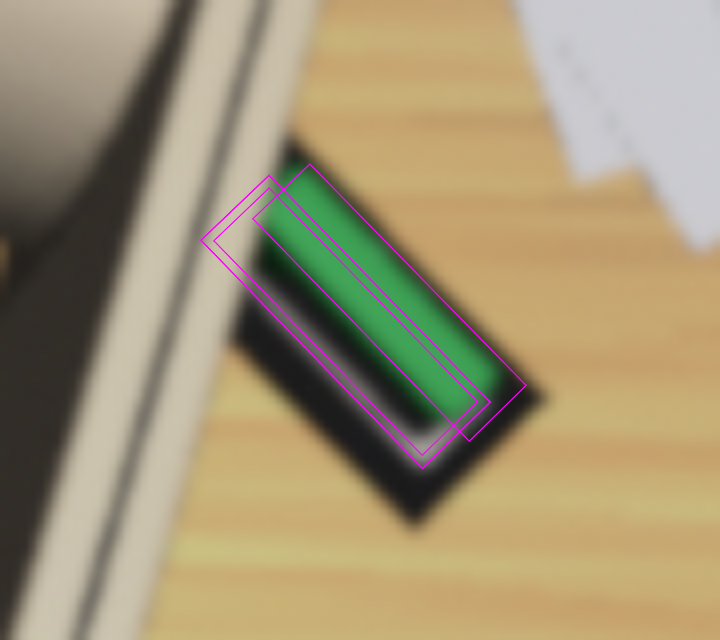

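View pics/f4.png

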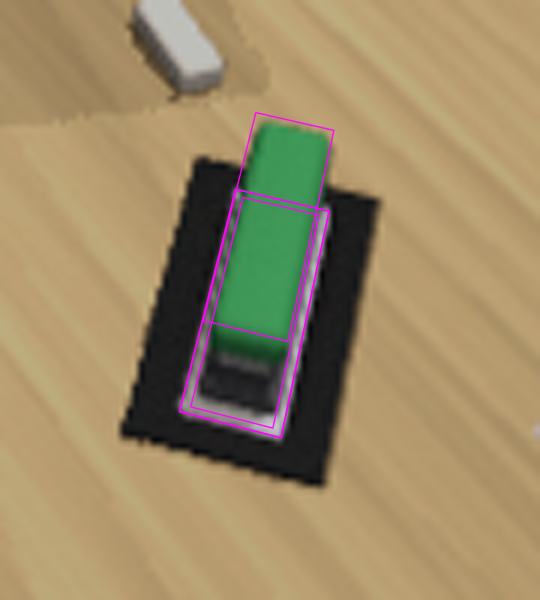

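Call:
{"name": "move_arm", "arguments": {
  "series": [
    [0.2, -0.45, 0, 0, 0, -0.02, 0.3],
    [0.4, -0.9, 0, 0, 0, -0.06, 0.3],
    [0.42, -1, 0, 0, 0, -0.1, 0.3],
    [0.42, -1, 0, 0, 0, -0.127, 0.3]
  ]
}}

```text
t: 9.5
tool_pos: [0.4721, -0.025, 0.1511]
orientation: [2.614, 1.742, 0.001]
force: [0.7, -0.6, 0.8]
opening: 0.0604
```

```bash
python3 go.py .343 .32 .1 -23;  python3 - <<'E'
from ov import *
r=np.radians
O=[("b",.528,-.389,r(44),.102,.032,.003,.003),("b",.528,-.389,r(44),.096,.026,.003,.043)]
draw(grab("top","ct.pkl"),O,360,150,90,80,8,"pics/f5.png");draw(grab("top","ct.pkl"),[],360,150,90,80,8,"pics/f6.png")
E
```

```text
t 9.5 pos [ 0.4721 -0.025   0.1511] yaw -22.63 tilt 0.06 open 0.0604 F [ 0.7 -0.6  0.8] q [-0.16 -0.18  1.92  0.    1.4   0.23]
shift [ 2.688 -2.52   0.509] turn [ 0.0003 -0.0001  0.002 ]
```

View pics/f5.png

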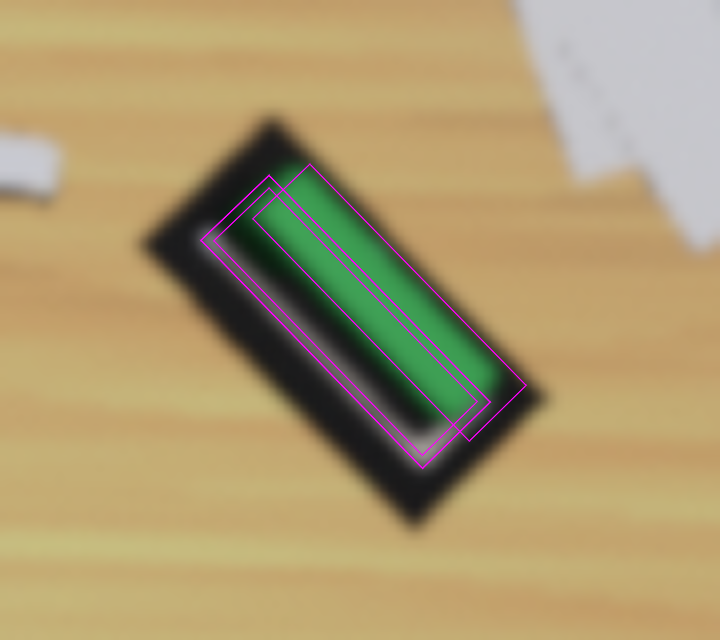

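View pics/f6.png

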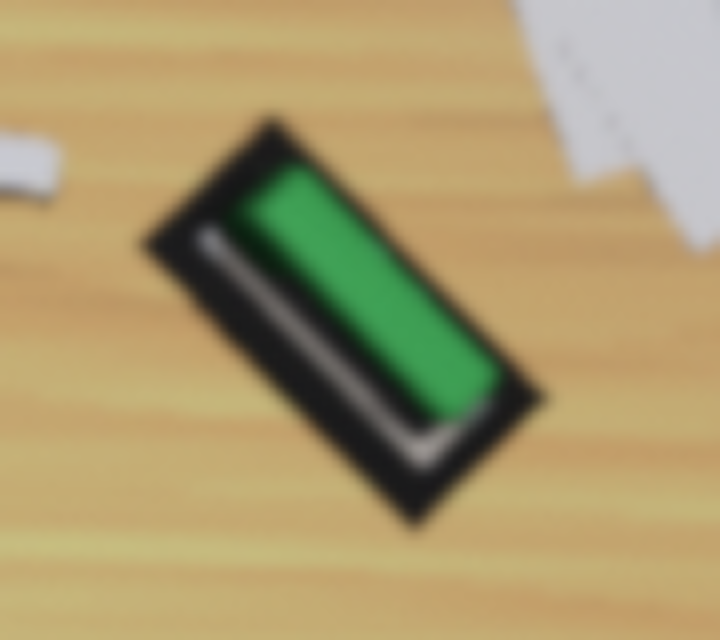

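```bash
python3 - <<'E'
from ov import *
r=np.radians
u=np.array([np.cos(r(44)),np.sin(r(44))])
c=np.array([.5282,-.389])
s=grab("side","cs.pkl"); t=pickle.load(open("ct.pkl","rb"))
p=c+u*.005
O=[("b",.528,-.389,r(44),.102,.032,.003,.003),("b",p[0],p[1],r(44),.096,.026,.003,.043)]
draw(s,O,330,270,50,70,10,"pics/f7.png"); draw(s,[],330,270,50,70,10,"pics/f8.png")
a,b=cv2.imread("pics/f7.png"),cv2.imread("pics/f8.png"); cv2.imwrite("pics/f9.png",cv2.resize(np.hstack([a,b]),(800,560)))
draw(t,O,360,150,90,80,8,"pics/f10.png")
E
```

```text
(no output)
```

View pics/f9.png

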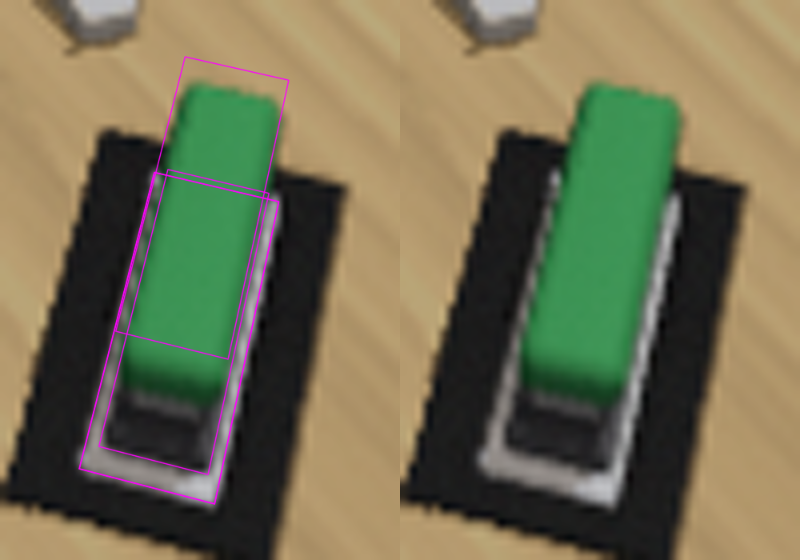

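View pics/f10.png

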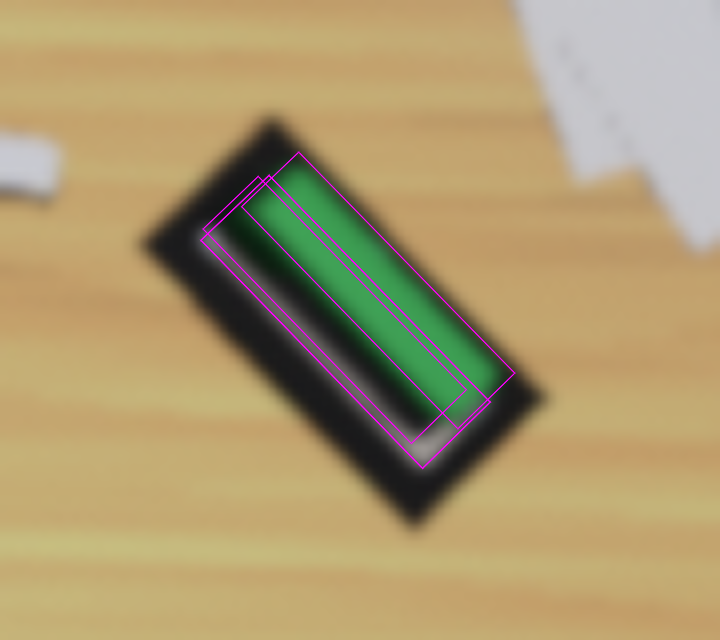

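Call:
{"name": "move_arm", "arguments": {
  "series": [
    [-0.25, 0.4, 0, 0, 0, 0.03, 0.3],
    [-0.55, 0.8, 0, 0, 0, 0.07, 0.3],
    [-0.7, 1, 0, 0, 0, 0.1, 0.3],
    [-0.7, 1, 0, 0, 0, 0.128, 0.3],
    [-0.7, 1, 0, 0, 0, 0.128, 0.3]
  ]
}}

```text
t: 10.15
tool_pos: [0.5373, -0.1316, 0.1501]
orientation: [-2.917, -1.165, 0.0]
force: [-0.9, -0.3, -0.3]
opening: 0.0604
```

```bash
python3 go.py .529 -.3893 .1 -45.9
```

```text
t 10.15 pos [ 0.5373 -0.1316  0.1501] yaw -46.47 tilt 0.02 open 0.0604 F [-0.9 -0.3 -0.3] q [-0.33  0.05  1.7  -0.    1.39  0.48]
shift [-1.835  1.811  0.501] turn [-0.0001  0.0001 -0.0031]
```

Call:
{"name": "move_arm", "arguments": {
  "series": [
    [-0.3, 0.3, 0, 0, 0, 0, 0.3],
    [-0.6, 0.6, 0, 0, 0, -0.003, 0.3],
    [-0.92, 0.91, 0, 0, 0, -0.003, 0.3]
  ]
}}

```text
t: 10.45
tool_pos: [0.5338, -0.2602, 0.1505]
orientation: [2.906, 1.192, 0.001]
force: [0.4, 0.9, 0.1]
opening: 0.0604
```

Call:
{"name": "move_arm", "arguments": {
  "series": [
    [-0.3, 0.3, 0.1, 0, 0, 0, 0.3],
    [-0.6, 0.6, 0.2, 0, 0, 0, 0.3],
    [-0.91, 0.9, 0.4, 0, 0, 0, 0.3],
    [-0.91, 0.9, 0.7, 0, 0, 0, 0.3],
    [-0.91, 0.9, 0.9, 0, 0, 0, 0.3],
    [-0.91, 0.9, 0.9, 0, 0, 0, 0.3],
    [-0.91, 0.9, 0.9, 0, 0, 0, 0.3]
  ]
}}

```text
t: 11.15
tool_pos: [0.5318, -0.3869, 0.0604]
orientation: [-2.907, -1.189, 0.001]
force: [0.1, 0.2, 0.9]
opening: 0.0607
```

```bash
python3 go.py .529 -.3893 .0095 -45.9
```

```text
t 11.15 pos [ 0.5318 -0.3869  0.0604] yaw -45.52 tilt 0.04 open 0.0607 F [0.1 0.2 0.9] q [-0.71  0.4   1.46 -0.    1.28  0.09]
shift [-0.037 -0.002  0.509] turn [-0.0002  0.      0.0021]
```

Call:
{"name": "move_arm", "arguments": {
  "series": [
    [-0.037, 0, 0.3, 0, 0, 0.002, 0.3],
    [-0.037, 0, 0.5, 0, 0, 0.002, 0.3],
    [-0.037, 0, 0.51, 0, 0, 0.002, -0.9],
    [-0.037, 0, 0.51, 0, 0, 0.002, -0.9],
    [-0.037, 0, 0.51, 0, 0, 0.002, -0.9],
    [-0.037, 0, 0.51, 0, 0, 0.002, -0.9],
    [-0.037, 0, 0.51, 0, 0, 0.002, -0.9],
    [-0.037, 0, 0.51, 0, 0, 0.002, -0.9]
  ]
}}

```text
t: 11.95
tool_pos: [0.5301, -0.3903, 0.0107]
orientation: [2.91, 1.179, 0.001]
force: [-0.6, 1.9, 6.5]
opening: 0.0262
```

Call:
{"name": "move_arm", "arguments": {
  "series": [
    [0, 0, -0.03, 0, 0, 0, -0.9],
    [0, 0, -0.06, 0, 0, 0, -0.9],
    [-0.045, 0, -0.06, 0, 0, 0, -0.9],
    [-0.045, 0, -0.06, 0, 0, 0, -0.9],
    [-0.045, 0, -0.02, 0, 0, 0, -0.9],
    [-0.045, 0, -0.02, 0, 0, 0, -0.9]
  ]
}}

```text
t: 12.55
tool_pos: [0.5259, -0.393, 0.0107]
orientation: [-2.912, -1.179, 0.0]
force: [0.2, -0.2, -0.6]
opening: 0.0258
```

```bash
python3 go.py .5258 -.3924 .0095 -45.9
```

```text
t 12.55 pos [ 0.5259 -0.393   0.0107] yaw -45.93 tilt 0.01 open 0.0258 F [ 0.2 -0.2 -0.6] q [-0.72  0.46  1.49 -0.    1.19  0.08]
shift [ 0.003 -0.005  0.012] turn [-0.0001  0.     -0.0002]
```

Call:
{"name": "move_arm", "arguments": {
  "series": [
    [0, 0, 0.015, 0, 0, 0, -0.9],
    [0, 0, 0.015, 0, 0, 0, -0.9],
    [0, 0, 0.015, 0, 0, 0, 0.1],
    [0, 0, 0.015, 0, 0, 0, 0.1],
    [0, 0, 0.015, 0, 0, 0, 0.1],
    [0, 0, -0.1, 0, 0, 0, 0.1],
    [0, 0, -0.5, 0, 0, 0, 0.1],
    [0, 0, -1, 0, 0, 0, 0.3]
  ]
}}

```text
t: 13.35
tool_pos: [0.5243, -0.3914, 0.1098]
orientation: [-2.907, -1.177, 0.004]
force: [0.7, -0.6, 0.8]
opening: 0.0552
```

Call:
{"name": "move_arm", "arguments": {
  "series": [
    [0, -0.5, -0.2, 0, 0, 0, 0.3],
    [0, -1, -0.4, 0, 0, 0, 0.3],
    [0.3, -1, -0.4, 0, 0, 0, 0.3],
    [0.7, -1, -0.4, 0, 0, 0, 0.3]
  ]
}}

```text
t: 13.75
tool_pos: [0.5059, -0.2723, 0.1537]
orientation: [2.911, 1.174, 0.002]
force: [-0.1, 0.2, -0.7]
opening: 0.0605
```

Call:
{"name": "move_arm", "arguments": {
  "series": [
    [0.35, -0.35, 0, 0, 0, 0, 0.3],
    [0.7, -0.7, 0, 0, 0, 0, 0.3],
    [1, -1, 0, 0, 0, 0, 0.3]
  ]
}}

```text
t: 14.05
tool_pos: [0.509, -0.1288, 0.1519]
orientation: [2.912, 1.179, 0.001]
force: [-0.4, -1.2, -1.1]
opening: 0.0604
```

Call:
{"name": "move_arm", "arguments": {
  "series": [
    [0.2, -0.45, 0, 0, 0, -0.02, 0.3],
    [0.4, -0.9, 0, 0, 0, -0.06, 0.3],
    [0.42, -1, 0, 0, 0, -0.1, 0.3],
    [0.42, -1, 0, 0, 0, -0.127, 0.3]
  ]
}}

```text
t: 14.45
tool_pos: [0.4691, -0.0278, 0.1521]
orientation: [2.613, 1.743, 0.001]
force: [0.8, 0.0, -0.4]
opening: 0.0605
```

```bash
python3 go.py .343 .32 .1 -23;  python3 - <<'E'
from ov import *
r=np.radians
O=[("b",.528,-.389,r(44),.102,.032,.003,.003),("b",.528,-.389,r(44),.096,.026,.003,.043)]
t=grab("top","ct.pkl"); s=grab("side","cs.pkl")
draw(t,O,370,155,70,60,8,"pics/g1.png");draw(s,O,330,270,50,70,8,"pics/g2.png")
a,b=cv2.imread("pics/g1.png"),cv2.imread("pics/g2.png"); m=np.zeros((560,960,3),np.uint8); m[:480,:560]=a; m[:,560:]=b; cv2.imwrite("pics/g3.png",cv2.resize(m,(800,467)))
E
```

```text
t 14.45 pos [ 0.4691 -0.0278  0.1521] yaw -22.59 tilt 0.06 open 0.0605 F [ 0.8  0.  -0.4] q [-0.17 -0.19  1.92  0.    1.41  0.23]
shift [ 2.726 -2.501  0.52 ] turn [ 0.0003 -0.0002  0.0023]
```

View pics/g3.png

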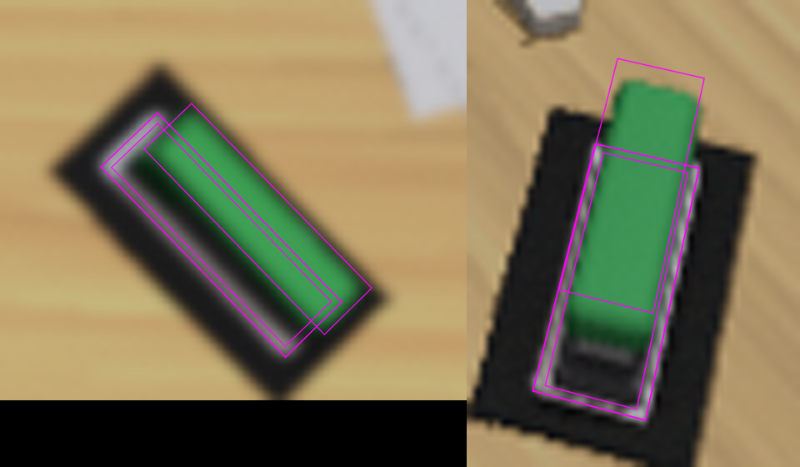

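Call:
{"name": "move_arm", "arguments": {
  "series": [
    [0.35, -0.3, 0, 0, 0, 0, 0.3],
    [0.7, -0.6, 0, 0, 0, 0.002, 0.3],
    [1, -0.9, 0, 0, 0, 0.002, 0.3]
  ]
}}

```text
t: 14.85
tool_pos: [0.4259, 0.0982, 0.1518]
orientation: [2.63, 1.717, 0.002]
force: [-0.0, 1.2, -0.0]
opening: 0.0606
```

Call:
{"name": "move_arm", "arguments": {
  "series": [
    [0.35, -0.3, 0, 0, 0, 0, 0.4],
    [0.7, -0.6, 0, 0, 0, 0, 0.6],
    [0.9, -0.85, 0, 0, 0, 0, 0.6]
  ]
}}

```text
t: 15.15
tool_pos: [0.3835, 0.2159, 0.152]
orientation: [-2.628, -1.72, -0.002]
force: [-0.0, -0.3, 0.8]
opening: 0.0731
```

```bash
python3 go.py .343 .32 .1 -23;  python3 - <<'E'
from ov import *
r=np.radians
O=[("b",.343,.320,r(67),.056,.04,0,.028)]
t=pickle.load(open("c0.pkl","rb"))["top"]; s=pickle.load(open("c0.pkl","rb"))["side"]
draw(t,O,100,230,50,50,10,"pics/h1.png");draw(s,O,140,145,40,40,12,"pics/h2.png")
draw(t,[],100,230,50,50,10,"pics/h1b.png");draw(s,[],140,145,40,40,12,"pics/h2b.png")
R=lambda f:cv2.resize(cv2.imread(f),(400,400))
cv2.imwrite("pics/h3.png",cv2.resize(np.vstack([np.hstack([R("pics/h1.png"),R("pics/h2.png")]),np.hstack([R("pics/h1b.png"),R("pics/h2b.png")])]),(600,600)))
E
```

```text
t 15.15 pos [0.3835 0.2159 0.152 ] yaw -23.59 tilt 0.09 open 0.0731 F [-0.  -0.3  0.8] q [ 0.4  -0.28  2.    0.    1.42  0.81]
shift [ 0.792 -0.788  0.52 ] turn [ 0.0002 -0.0005 -0.0033]
```

View pics/h3.png

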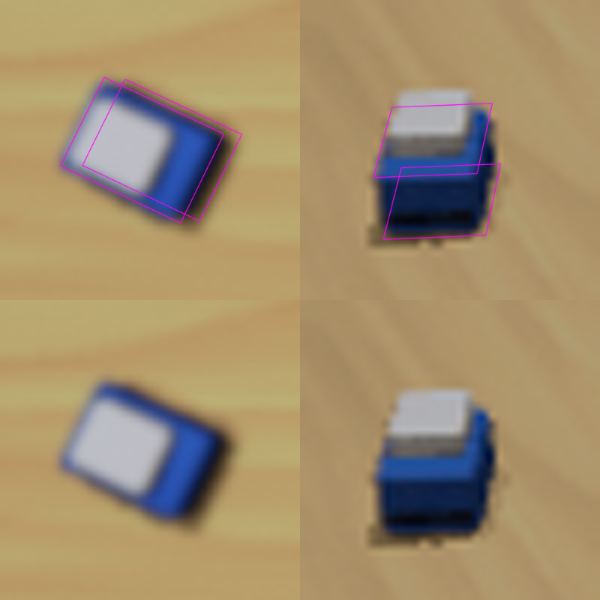

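Call:
{"name": "move_arm", "arguments": {
  "series": [
    [0.4, -0.4, 0, 0, 0, 0, 0.6],
    [0.79, -0.79, 0.2, 0, 0, -0.003, 0.6],
    [0.79, -0.79, 0.5, 0, 0, -0.003, 0.6],
    [0.79, -0.79, 0.8, 0, 0, -0.003, 0.6],
    [0.79, -0.79, 0.8, 0, 0, -0.003, 0.6]
  ]
}}

```text
t: 15.65
tool_pos: [0.3398, 0.3158, 0.0672]
orientation: [2.619, 1.734, -0.012]
force: [-0.7, -0.3, -0.1]
opening: 0.0745
```

```bash
python3 go.py .343 .32 .005 -23
```

```text
t 15.65 pos [0.3398 0.3158 0.0672] yaw -22.97 tilt 0.45 open 0.0745 F [-0.7 -0.3 -0.1] q [ 0.64 -0.1   2.01 -0.    1.24  1.04]
shift [0.055 0.015 0.622] turn [-0.0012  0.0022  0.0002]
```

Call:
{"name": "move_arm", "arguments": {
  "series": [
    [0.03, 0.01, 0.1, 0, 0, 0, 0.6],
    [0.03, 0.01, 0.2, 0, 0, 0, 0.6],
    [0.03, 0.01, 0.2, 0, 0, 0, 0.6]
  ]
}}

```text
t: 15.95
tool_pos: [0.3452, 0.3195, 0.0509]
orientation: [-2.619, -1.735, 0.0]
force: [-0.4, -0.7, -0.4]
opening: 0.0745
```

```bash
python3 go.py .343 .32 .005 -23
```

```text
t 15.95 pos [0.3452 0.3195 0.0509] yaw -22.97 tilt 0.01 open 0.0745 F [-0.4 -0.7 -0.4] q [ 0.64 -0.07  2.01  0.    1.2   1.04]
shift [-0.004 -0.022  0.459] turn [-0.      0.0001  0.0001]
```

Call:
{"name": "move_arm", "arguments": {
  "series": [
    [0, -0.02, 0.25, 0, 0, 0, 0.6],
    [0, -0.02, 0.46, 0, 0, 0, 0.6],
    [0, -0.02, 0.46, 0, 0, 0, 0.6],
    [0, -0.02, 0.46, 0, 0, 0, -0.9],
    [0, -0.02, 0.46, 0, 0, 0, -0.9],
    [0, -0.02, 0.46, 0, 0, 0, -0.9],
    [0, -0.02, 0.46, 0, 0, 0, -0.9],
    [0, -0.02, 0.46, 0, 0, 0, -0.9]
  ]
}}

```text
t: 16.75
tool_pos: [0.3433, 0.3211, 0.0058]
orientation: [-2.618, -1.737, -0.001]
force: [0.2, -0.6, 2.7]
opening: 0.0394
```

Call:
{"name": "move_arm", "arguments": {
  "series": [
    [0, 0, 0, 0, 0, 0, -0.9],
    [0, 0, 0, 0, 0, 0, -0.9]
  ]
}}

```text
t: 16.95
tool_pos: [0.3433, 0.3211, 0.0058]
orientation: [-2.618, -1.737, -0.001]
force: [-1.4, -0.6, 6.4]
opening: 0.0395
```

```bash
python3 go.py .343 .32 .005 -23;  python3 - <<'E'
from ov import *
r=np.radians
O=[("b",.343,.320,r(67),.056,.04,0,.028)]
s=grab("side")
draw(s,O,130,130,60,60,10,"pics/i1.png")
E
```

```text
t 16.95 pos [0.3433 0.3211 0.0058] yaw -22.88 tilt 0.05 open 0.0395 F [-1.4 -0.6  6.4] q [0.64 0.   2.04 0.   1.1  1.04]
shift [-0.011  0.002  0.008] turn [ 0.0001 -0.0002  0.0007]
```

View pics/i1.png

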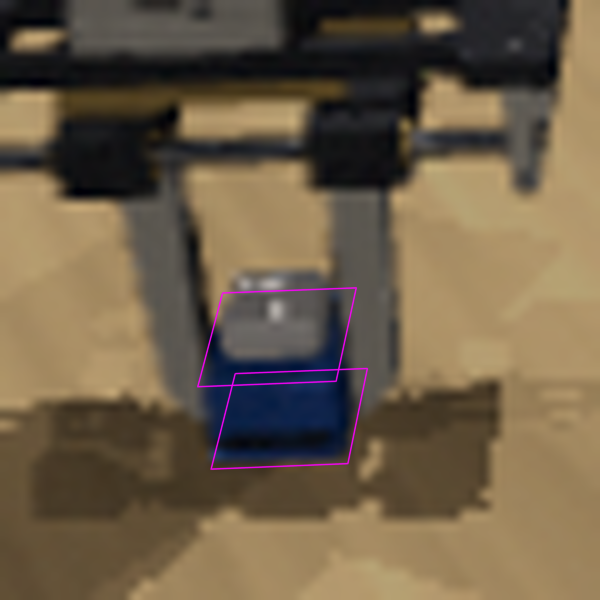

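Call:
{"name": "move_arm", "arguments": {
  "series": [
    [0, 0, -0.2, 0, 0, 0, -0.9],
    [0, 0, -0.5, 0, 0, 0, -0.9],
    [0, 0, -1, 0, 0, 0.047, -0.9],
    [-0.35, 0.4, -1, 0, 0, 0.094, -0.9],
    [-0.7, 0.8, -1, 0, 0, 0.14, -0.9],
    [-0.8, 1, -1, 0, 0, 0.19, -0.9]
  ],
  "squeeze": 30
}}

```text
t: 17.6
tool_pos: [0.4045, 0.2057, 0.1053]
orientation: [3.011, 0.892, 0.0]
force: [0.8, 0.1, -2.2]
opening: 0.0397
```

```bash
python3 go.py .44 .0 .13 -90
```

```text
t 17.6 pos [0.4045 0.2057 0.1053] yaw -57.02 tilt 0.06 open 0.0397 F [ 0.8  0.1 -2.2] q [ 0.36 -0.19  2.01 -0.    1.32  1.35]
shift [-0.822  1.919 -0.245] turn [ 3.000e-04 -1.000e-04  1.832e-01]
```

Call:
{"name": "move_arm", "arguments": {
  "series": [
    [-0.2, 0.45, -0.1, 0, 0, 0.047, -0.9],
    [-0.4, 0.9, -0.24, 0, 0, 0.094, -0.9],
    [-0.41, 1, -0.24, 0, 0, 0.14, -0.9],
    [-0.41, 1, -0.24, 0, 0, 0.18, -0.9]
  ]
}}

```text
t: 18.0
tool_pos: [0.4254, 0.0998, 0.1295]
orientation: [3.141, 0.01, 0.001]
force: [-0.4, 0.6, -2.3]
opening: 0.0392
```

```bash
python3 go.py .44 -.1 .13 -121.5
```

```text
t 18.0 pos [0.4254 0.0998 0.1295] yaw -89.62 tilt 0.06 open 0.0392 F [-0.4  0.6 -2.3] q [ 0.11 -0.27  2.03 -0.    1.38  1.68]
shift [ 0.133  1.999 -0.004] turn [ 1.000e-04 -3.000e-04  1.771e-01]
```

Call:
{"name": "move_arm", "arguments": {
  "series": [
    [0.05, 0.45, 0, 0, 0, 0.047, -0.9],
    [0.1, 0.9, 0, 0, 0, 0.094, -0.9],
    [0.1, 1, 0, 0, 0, 0.14, -0.9],
    [0.1, 1, 0, 0, 0, 0.177, -0.9]
  ]
}}

```text
t: 18.4
tool_pos: [0.436, 0.0003, 0.1287]
orientation: [3.023, -0.851, -0.001]
force: [-0.3, 0.8, -2.7]
opening: 0.0399
```

```bash
python3 go.py .3425 -.3168 .13 -121.5
```

```text
t 18.4 pos [4.360e-01 3.000e-04 1.287e-01] yaw -121.45 tilt 0.05 open 0.0399 F [-0.3  0.8 -2.7] q [-0.12 -0.27  2.03 -0.    1.38  2.  ]
shift [ 0.857  3.193 -0.011] turn [0.0003 0.0002 0.0003]
```

Call:
{"name": "move_arm", "arguments": {
  "series": [
    [0.2, 0.45, 0, 0, 0, 0, -0.9],
    [0.4, 0.9, 0, 0, 0, 0, -0.9],
    [0.4, 1, 0, 0, 0, 0, -0.9]
  ]
}}

```text
t: 18.7
tool_pos: [0.4184, -0.1078, 0.129]
orientation: [3.025, -0.842, -0.0]
force: [-1.3, 1.1, -1.5]
opening: 0.0396
```

Call:
{"name": "move_arm", "arguments": {
  "series": [
    [0.2, 0.45, 0, 0, 0, 0, -0.9],
    [0.4, 0.9, 0, 0, 0, 0, -0.9],
    [0.4, 1, 0, 0, 0, 0, -0.9]
  ]
}}

```text
t: 19.0
tool_pos: [0.4013, -0.2141, 0.1291]
orientation: [3.025, -0.842, 0.0]
force: [0.6, 1.9, -2.0]
opening: 0.0396
```

```bash
python3 go.py .3425 -.3168 .05 -121.5
```

```text
t 19.0 pos [ 0.4013 -0.2141  0.1291] yaw -121.12 tilt 0.09 open 0.0396 F [ 0.6  1.9 -2. ] q [-0.6  -0.21  1.99 -0.    1.37  1.51]
shift [0.027 1.182 0.793] turn [ 0.0004 -0.0002  0.0021]
```

Call:
{"name": "move_arm", "arguments": {
  "series": [
    [0.02, 0.45, 0, 0, 0, 0.002, -0.9],
    [0.02, 0.9, 0, 0, 0, 0.002, -0.9],
    [0.02, 1, 0.3, 0, 0, 0.002, -0.9],
    [0.02, 1, 0.7, 0, 0, 0.002, -0.9],
    [0.02, 1, 0.8, 0, 0, 0.002, -0.9],
    [0.02, 1, 0.8, 0, 0, 0.002, -0.9]
  ]
}}

```text
t: 19.6
tool_pos: [0.351, -0.2949, 0.0471]
orientation: [-3.022, 0.846, 0.007]
force: [-0.9, 0.6, -1.0]
opening: 0.0398
```

```bash
python3 go.py .3425 -.3168 .0095 -121.5
```

```text
t 19.6 pos [ 0.351  -0.2949  0.0471] yaw -121.27 tilt 0.32 open 0.0398 F [-0.9  0.6 -1. ] q [-0.81 -0.09  2.04  0.    1.2   1.31]
shift [0.043 0.232 0.375] turn [-0.0005  0.0017  0.0013]
```

Call:
{"name": "move_arm", "arguments": {
  "series": [
    [0.02, 0.22, 0, 0, 0, 0.001, -0.9],
    [0.02, 0.22, 0.1, 0, 0, 0.001, -0.9],
    [0.02, 0.22, 0.2, 0, 0, 0.001, -0.9],
    [0.02, 0.22, 0.2, 0, 0, 0.001, -0.9],
    [0.02, 0.22, 0.2, 0, 0, 0.001, -0.9]
  ]
}}

```text
t: 20.1
tool_pos: [0.3428, -0.3162, 0.0289]
orientation: [-3.023, 0.851, 0.001]
force: [-0.2, 0.5, -2.6]
opening: 0.0398
```

```bash
python3 go.py .3425 -.3168 .0095 -121.5; python3 - <<'E'
from ov import *
r=np.radians
O=[("b",.3442,-.3178,r(-31.5),.062,.046,.003,.003),("b",.3442,-.3178,r(-31.5),.056,.04,.025,.053)]
s=grab("side")
draw(s,O,210,270,90,80,8,"pics/j1.png")
E
```

```text
t 20.1 pos [ 0.3428 -0.3162  0.0289] yaw -121.43 tilt 0.06 open 0.0398 F [-0.2  0.5 -2.6] q [-0.86 -0.05  2.03  0.    1.15  1.26]
shift [0.001 0.007 0.194] turn [-0.0001  0.0003  0.0004]
```

View pics/j1.png

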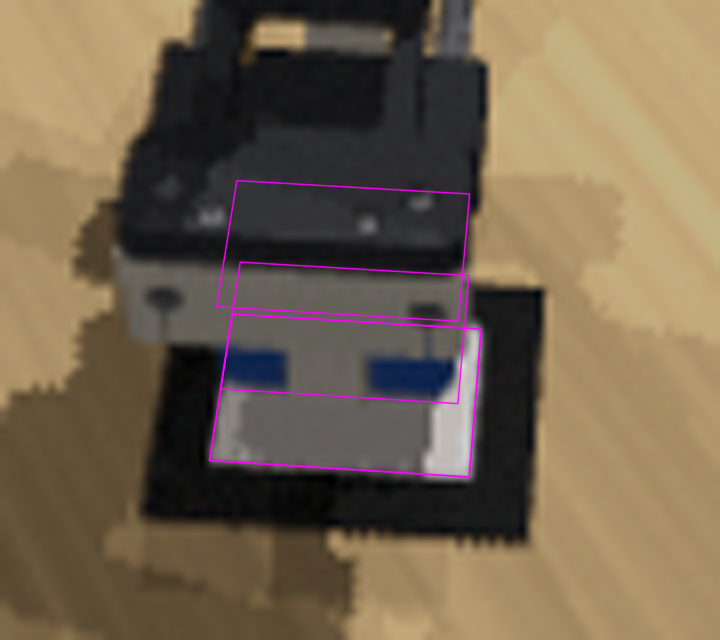

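Call:
{"name": "move_arm", "arguments": {
  "series": [
    [0.007, 0.005, 0.1, 0, 0, 0, -0.9],
    [0.007, 0.005, 0.15, 0, 0, 0, -0.9],
    [0.007, 0.005, 0.18, 0, 0, 0, -0.9],
    [0.007, 0.005, 0.195, 0, 0, 0, -0.9],
    [0.007, 0.005, 0.205, 0, 0, 0, -0.9],
    [0.007, 0.005, 0.205, 0, 0, 0, -0.9]
  ]
}}

```text
t: 20.75
tool_pos: [0.343, -0.3179, 0.0088]
orientation: [-3.024, 0.852, 0.0]
force: [-0.5, 0.7, -2.4]
opening: 0.0398
```

```bash
python3 go.py .3425 -.3168 .0085 -121.5
```

```text
t 20.75 pos [ 0.343  -0.3179  0.0088] yaw -121.48 tilt 0.01 open 0.0398 F [-0.5  0.7 -2.4] q [-0.86 -0.01  2.04 -0.    1.11  1.26]
shift [-0.01  -0.006  0.003] turn [-0.      0.      0.0001]
```

Call:
{"name": "move_arm", "arguments": {
  "series": [
    [0, 0, 0.008, 0, 0, 0, -0.9],
    [0, 0, 0.008, 0, 0, 0, -0.9],
    [0, 0, 0.008, 0, 0, 0, 0.3],
    [0, 0, 0.008, 0, 0, 0, 0.3],
    [0, 0, 0.008, 0, 0, 0, 0.3],
    [0, 0, -0.1, 0, 0, 0, 0.3],
    [0, 0, -0.5, 0, 0, 0, 0.3],
    [0, 0, -1, 0, 0, 0, 0.3]
  ]
}}

```text
t: 21.55
tool_pos: [0.3415, -0.3162, 0.1082]
orientation: [-3.021, 0.851, 0.007]
force: [0.8, -1.0, 0.0]
opening: 0.0604
```

```bash
python3 go.py .6175 -.157 .13 -121.5
```

```text
t 21.55 pos [ 0.3415 -0.3162  0.1082] yaw -121.47 tilt 0.29 open 0.0604 F [ 0.8 -1.   0. ] q [-0.86 -0.15  1.97 -0.    1.32  1.26]
shift [ 1.521 -2.799 -0.222] turn [-0.0005  0.0015  0.0001]
```

Call:
{"name": "move_arm", "arguments": {
  "series": [
    [0.1, -0.4, -0.2, 0, 0, 0, 0.3],
    [0.4, -0.8, -0.4, 0, 0, 0, 0.5],
    [0.55, -1, -0.4, 0, 0, 0, 0.85]
  ]
}}

```text
t: 21.85
tool_pos: [0.4459, -0.2614, 0.1534]
orientation: [3.022, -0.851, 0.011]
force: [0.4, -0.4, 1.2]
opening: 0.0722
```

Call:
{"name": "move_arm", "arguments": {
  "series": [
    [0.25, -0.4, 0, 0, 0, 0, 0.85],
    [0.5, -0.8, 0, 0, 0, 0, 0.85],
    [0.55, -1, 0, 0, 0, 0, 0.85]
  ]
}}

```text
t: 22.15
tool_pos: [0.5443, -0.203, 0.1495]
orientation: [-3.024, 0.849, -0.003]
force: [-0.7, 0.6, 0.1]
opening: 0.086
```

```bash
python3 go.py .6175 -.157 .12 -121.5; python3 - <<'E'
from ov import *
r=np.radians
O=[("b",.3442,-.3178,r(-31.5),.062,.046,.003,.003),("b",.3442,-.3178,r(-31.5),.056,.04,.003,.031)]
s=grab("side");t=grab("top")
draw(s,O,220,285,70,60,8,"pics/k1.png");draw(t,O,350,225,60,70,8,"pics/k2.png")
a,b=cv2.imread("pics/k1.png"),cv2.imread("pics/k2.png"); m=np.zeros((560,1040,3),np.uint8); m[:480,:560]=a; m[:,560:]=b; cv2.imwrite("pics/k3.png",cv2.resize(m,(800,431)))
E
```

```text
t 22.15 pos [ 0.5443 -0.203   0.1495] yaw -121.38 tilt 0.11 open 0.086 F [-0.7  0.6  0.1] q [-0.45  0.12  1.63  0.    1.39  1.67]
shift [ 0.385 -0.773  0.297] turn [-0.0003 -0.0005  0.0007]
```

View pics/k3.png

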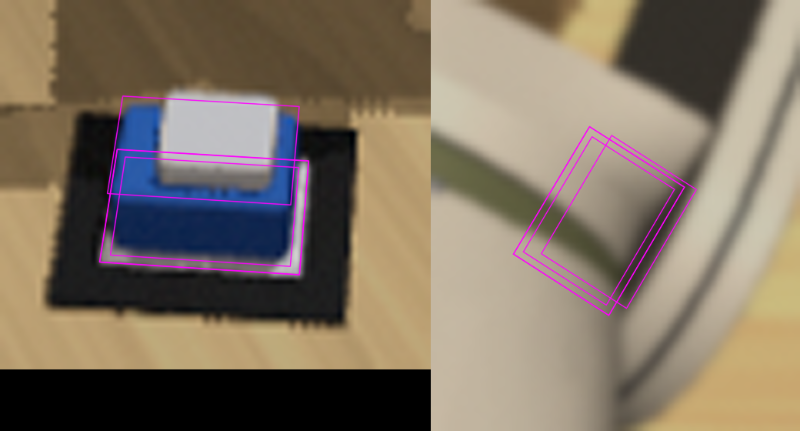

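Call:
{"name": "move_arm", "arguments": {
  "series": [
    [0.19, -0.39, 0.1, 0, 0, 0, 0.85],
    [0.38, -0.77, 0.2, 0, 0, 0, 0.85],
    [0.38, -0.77, 0.4, 0, 0, 0, 0.85],
    [0.38, -0.77, 0.6, 0, 0, 0, 0.85],
    [0.38, -0.77, 0.6, 0, 0, 0, 0.85],
    [0.38, -0.77, 0.6, 0, 0, 0, 0.85]
  ]
}}

```text
t: 22.85
tool_pos: [0.6131, -0.1595, 0.089]
orientation: [3.023, -0.853, -0.001]
force: [0.2, 0.3, 0.4]
opening: 0.0862
```

```bash
python3 go.py .6175 -.157 .011 -121.5; python3 - <<'E'
from ov import *
O=[("c",.6175,-.157,.028,0,.048),("c",.6175,-.157,.027,.048,.062)]
s=grab("side");t=grab("top")
draw(s,O,280,170,90,90,7,"pics/l1.png")
draw(t,[],350,225,60,70,8,"pics/l2.png")
E
```

```text
t 22.85 pos [ 0.6131 -0.1595  0.089 ] yaw -121.51 tilt 0.05 open 0.0862 F [0.2 0.3 0.4] q [-0.34  0.31  1.52 -0.    1.31  1.79]
shift [ 0.025 -0.045  0.78 ] turn [ 0.0001  0.0003 -0.0001]
```

View pics/l1.png

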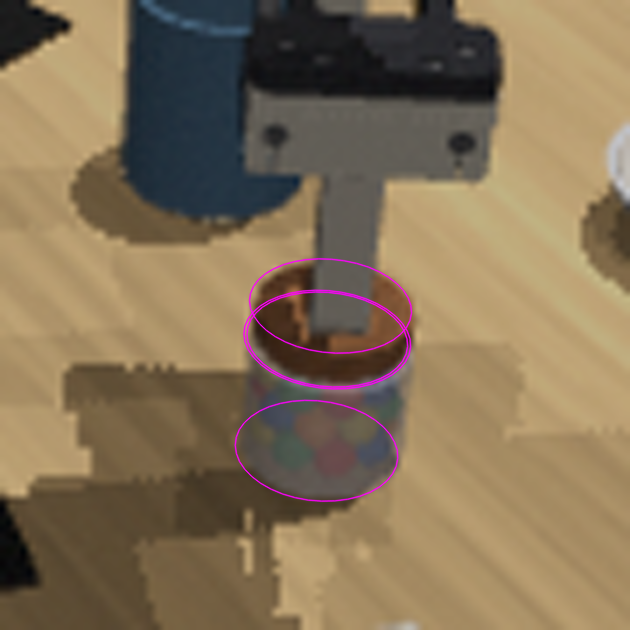

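Call:
{"name": "move_arm", "arguments": {
  "series": [
    [0.034, -0.039, 0.25, 0, 0, 0, 0.85],
    [0.034, -0.039, 0.5, 0, 0, 0, 0.85],
    [0.034, -0.039, 0.76, 0, 0, 0, 0.85],
    [0.034, -0.039, 0.76, 0, 0, 0, 0.85],
    [0.034, -0.039, 0.76, 0, 0, 0, 0.6]
  ],
  "squeeze": 15
}}

```text
t: 23.45
tool_pos: [0.619, -0.1577, 0.0138]
orientation: [3.024, -0.853, 0.001]
force: [0.1, 0.3, -0.7]
opening: 0.0813
```

```bash
python3 go.py .618 -.158 .012 -121.5
```

```text
t 23.45 pos [ 0.619  -0.1577  0.0138] yaw -121.49 tilt 0.03 open 0.0813 F [ 0.1  0.3 -0.7] q [-0.33  0.41  1.55 -0.    1.18  1.79]
shift [-0.007  0.008  0.018] turn [-0.     -0.0002  0.    ]
```

Call:
{"name": "move_arm", "arguments": {
  "series": [
    [-0.007, 0.008, 0.015, 0, 0, 0, 0.4],
    [-0.007, 0.008, 0.015, 0, 0, 0, 0.3],
    [-0.007, 0.008, 0.015, 0, 0, 0, 0.2],
    [-0.007, 0.008, 0.015, 0, 0, 0, 0],
    [-0.007, 0.008, 0.015, 0, 0, 0, 0],
    [-0.007, 0.008, 0.015, 0, 0, 0, 0],
    [-0.007, 0.008, 0.015, 0, 0, 0, 0]
  ],
  "squeeze": 15
}}

```text
t: 24.15
tool_pos: [0.6186, -0.1578, 0.0124]
orientation: [-3.024, 0.852, -0.003]
force: [-1.9, 0.9, 5.8]
opening: 0.0553
```

```bash
python3 go.py .618 -.158 .012 -121.5; python3 - <<'E'
from ov import *
s=grab("side")
O=[("c",.618,-.158,.028,0,.048),("c",.618,-.158,.027,.048,.062)]
draw(s,O,290,180,70,70,8,"pics/l3.png")
E
```

```text
t 24.15 pos [ 0.6186 -0.1578  0.0124] yaw -121.47 tilt 0.1 open 0.0553 F [-1.9  0.9  5.8] q [-0.33  0.41  1.55  0.    1.18  1.79]
shift [-0.004  0.005  0.004] turn [-0.0001 -0.0005  0.0001]
```

View pics/l3.png

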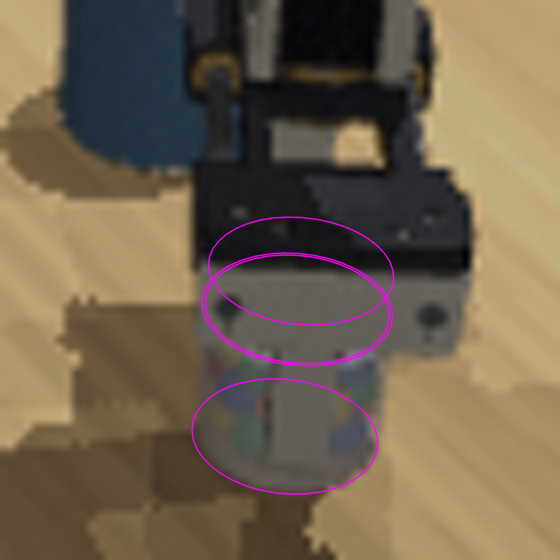

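Call:
{"name": "move_arm", "arguments": {
  "series": [
    [0, 0, -0.05, 0, 0, 0, 0],
    [0, 0, -0.2, 0, 0, 0, 0],
    [0, 0, -0.4, 0, 0, 0, 0],
    [-0.1, 0.03, -0.6, 0, 0, 0, 0],
    [-0.3, 0.1, -0.6, 0, 0, 0, 0],
    [-0.55, 0.18, -0.6, 0, 0, 0, 0],
    [-0.75, 0.24, -0.6, 0, 0, 0, 0],
    [-0.85, 0.27, -0.6, 0, 0, 0, 0]
  ],
  "squeeze": 20
}}

```text
t: 25.0
tool_pos: [0.5299, -0.1359, 0.0718]
orientation: [3.024, -0.852, -0.0]
force: [-0.3, -0.3, -2.0]
opening: 0.0552
```

```bash
python3 go.py .463 -.119 .05 -121.5
```

```text
t 25.0 pos [ 0.5299 -0.1359  0.0718] yaw -121.47 tilt 0.02 open 0.0552 F [-0.3 -0.3 -2. ] q [-0.34  0.11  1.79 -0.    1.24  1.78]
shift [-0.659  0.205  0.218] turn [0.     0.0001 0.0002]
```

Call:
{"name": "move_arm", "arguments": {
  "series": [
    [-0.15, 0.05, 0, 0, 0, 0, 0],
    [-0.35, 0.1, 0, 0, 0, 0, 0],
    [-0.55, 0.17, 0, 0, 0, 0, 0],
    [-0.65, 0.2, 0.1, 0, 0, 0, 0],
    [-0.65, 0.2, 0.25, 0, 0, 0, 0],
    [-0.65, 0.2, 0.4, 0, 0, 0, 0],
    [-0.65, 0.2, 0.4, 0, 0, 0, 0],
    [-0.65, 0.2, 0.4, 0, 0, 0, 0]
  ]
}}

```text
t: 25.8
tool_pos: [0.4656, -0.1195, 0.0317]
orientation: [-3.024, 0.852, -0.0]
force: [-0.6, -0.7, -0.2]
opening: 0.0552
```

```bash
python3 go.py .463 -.119 .0155 -121.5; python3 - <<'E'
from ov import *
s=grab("side")
O=[("c",.463,-.119,.031,.003,.003),("c",.463,-.119,.028,.020,.068)]
draw(s,O,220,190,85,75,8,"pics/l4.png")
E
```

```text
t 25.8 pos [ 0.4656 -0.1195  0.0317] yaw -121.47 tilt 0.0 open 0.0552 F [-0.6 -0.7 -0.2] q [-0.36 -0.01  1.99  0.    1.16  1.76]
shift [-0.025  0.009  0.162] turn [-0.      0.      0.0001]
```

View pics/l4.png

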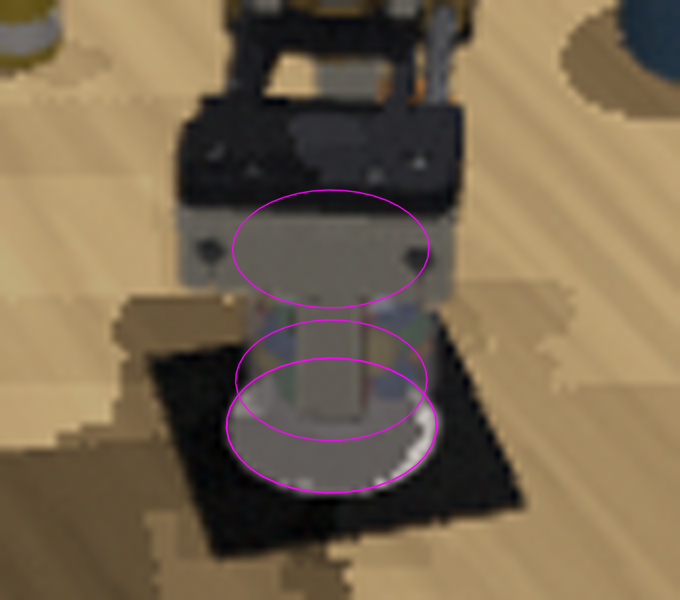

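Call:
{"name": "move_arm", "arguments": {
  "series": [
    [-0.024, 0.008, 0.04, 0, 0, 0, 0],
    [-0.024, 0.008, 0.08, 0, 0, 0, 0],
    [-0.024, 0.008, 0.11, 0, 0, 0, 0],
    [-0.024, 0.008, 0.13, 0, 0, 0, 0],
    [-0.024, 0.008, 0.145, 0, 0, 0, 0],
    [-0.024, 0.008, 0.155, 0, 0, 0, 0],
    [-0.024, 0.008, 0.16, 0, 0, 0, 0],
    [-0.024, 0.008, 0.163, 0, 0, 0, 0]
  ]
}}

```text
t: 26.65
tool_pos: [0.4628, -0.1188, 0.0153]
orientation: [3.024, -0.852, -0.001]
force: [-4.2, 1.3, 7.9]
opening: 0.0555
```

```bash
python3 go.py .463 -.119 .0155 -121.5
```

```text
t 26.65 pos [ 0.4628 -0.1188  0.0153] yaw -121.47 tilt 0.02 open 0.0555 F [-4.2  1.3  7.9] q [-0.36  0.01  2.01 -0.    1.12  1.76]
shift [ 0.002  0.001 -0.002] turn [0.     0.0001 0.0002]
```

Contact at 8 N, so the jar is standing on the mat. I'll release it gently.

Call:
{"name": "move_arm", "arguments": {
  "series": [
    [0, 0, 0, 0, 0, 0, 0.3],
    [0, 0, 0, 0, 0, 0, 0.5],
    [0, 0, 0, 0, 0, 0, 0.7],
    [0, 0, 0, 0, 0, 0, 0.7],
    [0, 0, -0.1, 0, 0, 0, 0.7],
    [0, 0, -0.5, 0, 0, 0, 0.7],
    [0, 0, -0.9, 0, 0, 0, 0.7],
    [0, 0, -1, 0, 0, 0, 0.7]
  ]
}}

```text
t: 27.45
tool_pos: [0.4659, -0.1199, 0.1207]
orientation: [3.023, -0.852, 0.013]
force: [1.5, -0.2, -0.7]
opening: 0.079
```

```bash
python3 go.py .4615 .113 .16 -121.5
```

```text
t 27.45 pos [ 0.4659 -0.1199  0.1207] yaw -121.47 tilt 0.46 open 0.079 F [ 1.5 -0.2 -0.7] q [-0.36 -0.13  1.93 -0.    1.33  1.76]
shift [-1.25  -1.964 -0.4  ] turn [-0.0005 -0.0025  0.0002]
```

Call:
{"name": "move_arm", "arguments": {
  "series": [
    [-0.2, -0.3, -0.3, 0, 0, 0, 0.5],
    [-0.45, -0.7, -0.4, 0, 0, 0, 0.3],
    [-0.63, -1, -0.4, 0, 0, 0, 0.3]
  ]
}}

```text
t: 27.75
tool_pos: [0.4625, 0.0008, 0.1575]
orientation: [-3.022, 0.853, -0.006]
force: [0.4, 0.1, 0.2]
opening: 0.0623
```

Call:
{"name": "move_arm", "arguments": {
  "series": [
    [-0.28, -0.43, 0, 0, 0, 0, 0.3],
    [-0.56, -0.86, 0, 0, 0, 0, 0.3],
    [-0.62, -0.96, 0, 0, 0, 0, 0.3],
    [-0.62, -0.96, 0, 0, 0, 0, 0.3],
    [-0.62, -0.96, 0, 0, 0, 0, 0.3]
  ]
}}

```text
t: 28.25
tool_pos: [0.4584, 0.1134, 0.1548]
orientation: [3.024, -0.85, -0.0]
force: [-0.4, -0.1, 0.6]
opening: 0.0604
```

```bash
python3 go.py .4615 .113 .12 -121.5; python3 - <<'E'
from ov import *
O=[("c",.463,-.119,.031,.003,.003),("c",.463,-.119,.028,.003,.051),("c",.463,-.119,.027,.051,.065),("c",.4615,.113,.014,0,.09)]
s=grab("side");t=grab("top")
draw(s,O,200,130,90,130,5,"pics/n1.png");draw(t,O,270,180,60,60,8,"pics/n2.png")
a,b=cv2.imread("pics/n1.png"),cv2.imread("pics/n2.png"); m=np.zeros((650,930,3),np.uint8); m[:,:450]=a; m[:480,450:]=b; cv2.imwrite("pics/n3.png",cv2.resize(m,(800,559)))
E
```

```text
t 28.25 pos [0.4584 0.1134 0.1548] yaw -121.41 tilt 0.03 open 0.0604 F [-0.4 -0.1  0.6] q [ 0.13 -0.18  1.91 -0.    1.41  2.25]
shift [ 0.029 -0.012  0.348] turn [ 0.0002 -0.      0.0005]
```

View pics/n3.png

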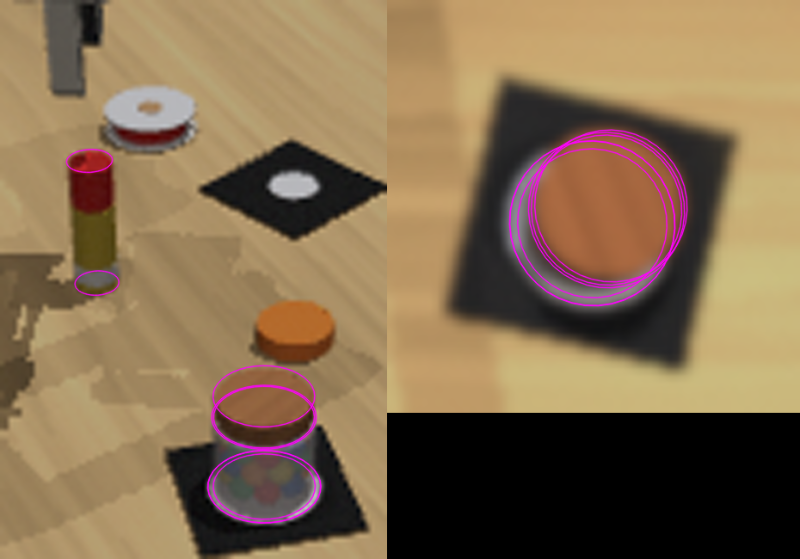

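Call:
{"name": "move_arm", "arguments": {
  "series": [
    [0.029, -0.012, 0.1, 0, 0, 0, 0.3],
    [0.029, -0.012, 0.4, 0, 0, 0, 0.3],
    [0.029, -0.012, 0.7, 0, 0, 0, 0.3],
    [0.029, -0.012, 0.9, 0, 0, 0, 0.3],
    [0.029, -0.012, 0.9, 0, 0, 0, 0.3],
    [0.029, -0.012, 0.9, 0, 0, 0, 0.3]
  ]
}}

```text
t: 28.95
tool_pos: [0.4615, 0.1123, 0.0646]
orientation: [3.023, -0.854, -0.002]
force: [0.2, -0.4, 1.1]
opening: 0.0607
```

```bash
python3 go.py .4615 .113 .028 -121.5
```

```text
t 28.95 pos [0.4615 0.1123 0.0646] yaw -121.54 tilt 0.06 open 0.0607 F [ 0.2 -0.4  1.1] q [ 0.13 -0.08  1.99 -0.    1.23  2.25]
shift [-0.003 -0.006  0.366] turn [ 0.0002  0.0003 -0.0002]
```

Call:
{"name": "move_arm", "arguments": {
  "series": [
    [0, -0.005, 0.2, 0, 0, 0, 0.3],
    [0, -0.005, 0.37, 0, 0, 0, 0.3],
    [0, -0.005, 0.37, 0, 0, 0, 0],
    [0, -0.005, 0.37, 0, 0, 0, -0.2],
    [0, -0.005, 0.37, 0, 0, 0, -0.6],
    [0, -0.005, 0.37, 0, 0, 0, -0.6],
    [0, -0.005, 0.37, 0, 0, 0, -0.6],
    [0, -0.005, 0.37, 0, 0, 0, -0.6]
  ],
  "squeeze": 10
}}

```text
t: 29.75
tool_pos: [0.4629, 0.1136, 0.0289]
orientation: [-3.023, 0.852, -0.003]
force: [-0.1, -0.4, 6.3]
opening: 0.0278
```

Call:
{"name": "move_arm", "arguments": {
  "series": [
    [0, 0, 0, 0, 0, 0, -0.6],
    [0, 0, 0, 0, 0, 0, -0.6],
    [0, 0, 0, 0, 0, 0, -0.6]
  ]
}}

```text
t: 30.05
tool_pos: [0.4628, 0.1136, 0.0289]
orientation: [-3.023, 0.852, -0.003]
force: [-1.0, -0.3, 6.1]
opening: 0.0278
```

```bash
python3 go.py .4615 .113 .028 -121.5; python3 - <<'E'
from ov import *
s=grab("side")
O=[("c",.4615,.113,.014,0,.09)]
draw(s,O,190,130,70,80,7,"pics/o1.png")
E
```

```text
t 30.05 pos [0.4628 0.1136 0.0289] yaw -121.47 tilt 0.1 open 0.0278 F [-1.  -0.3  6.1] q [ 0.13 -0.02  2.01 -0.    1.15  2.25]
shift [-0.008  0.012  0.009] turn [-0.0003 -0.0004  0.0002]
```

View pics/o1.png

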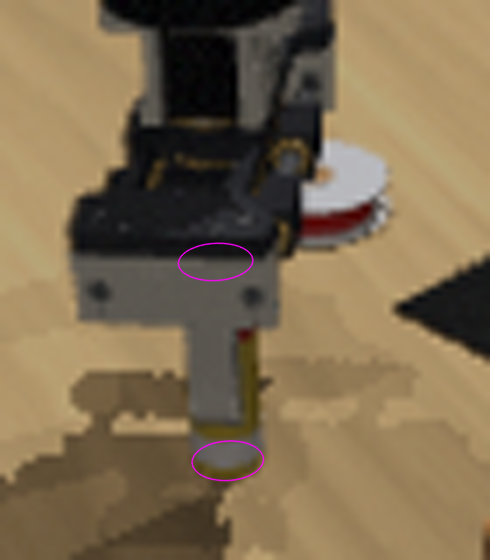

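Call:
{"name": "move_arm", "arguments": {
  "series": [
    [0, 0, -0.1, 0, 0, 0, -0.6],
    [0, 0, -0.4, 0, 0, 0, -0.6],
    [0, 0, -0.6, 0, 0, 0, -0.6],
    [0.15, -0.17, -0.6, 0, 0, 0, -0.6],
    [0.4, -0.43, -0.6, 0, 0, 0, -0.6],
    [0.65, -0.7, -0.6, 0, 0, 0, -0.6],
    [0.8, -0.86, -0.6, 0, 0, 0, -0.6]
  ],
  "squeeze": 12
}}

```text
t: 30.8
tool_pos: [0.5772, 0.1457, 0.0886]
orientation: [-3.023, 0.852, -0.002]
force: [-0.8, -0.3, -0.2]
opening: 0.0278
```

```bash
python3 go.py .628 .1585 .05 -121.5
```

```text
t 30.8 pos [0.5772 0.1457 0.0886] yaw -121.47 tilt 0.08 open 0.0278 F [-0.8 -0.3 -0.2] q [0.16 0.21 1.64 0.   1.29 2.28]
shift [ 0.366 -0.374  0.387] turn [-0.0003 -0.0003  0.0002]
```

Call:
{"name": "move_arm", "arguments": {
  "series": [
    [0.2, -0.2, 0, 0, 0, 0, -0.6],
    [0.36, -0.37, 0.05, 0, 0, 0, -0.6],
    [0.36, -0.37, 0.2, 0, 0, 0, -0.6],
    [0.36, -0.37, 0.38, 0, 0, 0, -0.6],
    [0.36, -0.37, 0.42, 0, 0, 0, -0.6],
    [0.36, -0.37, 0.42, 0, 0, 0, -0.6],
    [0.36, -0.37, 0.42, 0, 0, 0, -0.6]
  ]
}}

```text
t: 31.5
tool_pos: [0.625, 0.1578, 0.0465]
orientation: [-3.024, 0.852, -0.0]
force: [-0.5, 0.0, 0.2]
opening: 0.0276
```

```bash
python3 go.py .628 .1585 .0325 -121.5; python3 - <<'E'
from ov import *
s=grab("side")
O=[("c",.6275,.159,.017,.003,.003),("c",.6275,.159,.014,.0185,.108)]
draw(s,O,230,110,75,80,7,"pics/o2.png")
E
```

```text
t 31.5 pos [0.625  0.1578 0.0465] yaw -121.47 tilt 0.02 open 0.0276 F [-0.5  0.   0.2] q [0.17 0.38 1.51 0.   1.24 2.29]
shift [ 0.022 -0.022  0.14 ] turn [-0.0001 -0.0001  0.0001]
```

View pics/o2.png

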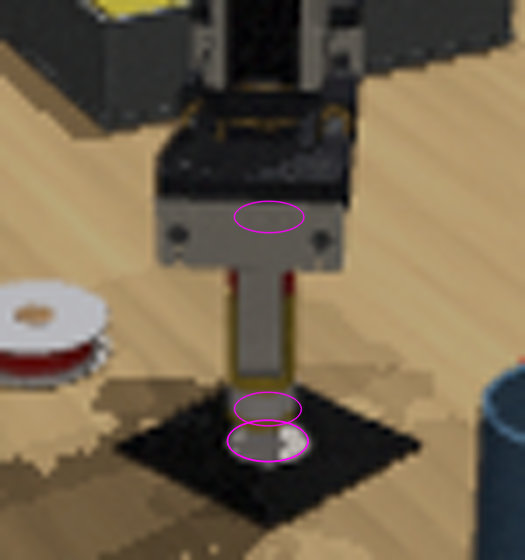

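Call:
{"name": "move_arm", "arguments": {
  "series": [
    [0.02, -0.02, 0.03, 0, 0, 0, -0.6],
    [0.022, -0.022, 0.06, 0, 0, 0, -0.6],
    [0.022, -0.022, 0.09, 0, 0, 0, -0.6],
    [0.022, -0.022, 0.115, 0, 0, 0, -0.6],
    [0.022, -0.022, 0.13, 0, 0, 0, -0.6],
    [0.022, -0.022, 0.138, 0, 0, 0, -0.6],
    [0.022, -0.022, 0.142, 0, 0, 0, -0.6]
  ]
}}

```text
t: 32.25
tool_pos: [0.628, 0.1585, 0.032]
orientation: [3.024, -0.852, -0.001]
force: [-3.5, -0.7, 6.8]
opening: 0.0279
```

```bash
python3 go.py .628 .1585 .0325 -121.5; python3 - <<'E'
from ov import *
s=grab("side")
O=[("c",.6275,.159,.017,.003,.003),("c",.6275,.159,.014,.003,.093)]
draw(s,O,230,110,75,80,7,"pics/o3.png")
E
```

```text
t 32.25 pos [0.628  0.1585 0.032 ] yaw -121.47 tilt 0.03 open 0.0279 F [-3.5 -0.7  6.8] q [ 0.17  0.41  1.51 -0.    1.22  2.29]
shift [ 0.001  0.    -0.005] turn [0.0001 0.0001 0.0002]
```

View pics/o3.png

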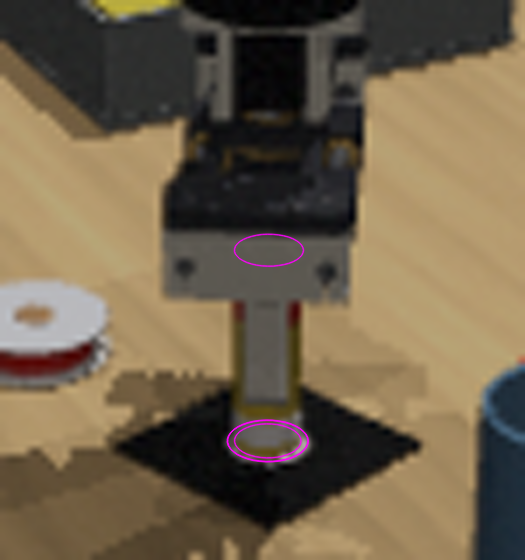

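The glue stick is centred on its disc, so I'll release it, rise clear and back away.

Call:
{"name": "move_arm", "arguments": {
  "series": [
    [0, 0, 0, 0, 0, 0, -0.3],
    [0, 0, 0, 0, 0, 0, 0],
    [0, 0, 0, 0, 0, 0, 0.2],
    [0, 0, 0, 0, 0, 0, 0.2],
    [0, 0, -0.1, 0, 0, 0, 0.2],
    [0, 0, -0.4, 0, 0, 0, 0.2],
    [0, 0, -0.8, 0, 0, 0, 0.2],
    [0, 0, -1, 0, 0, 0, 0.2]
  ]
}}

```text
t: 33.1
tool_pos: [0.6299, 0.1589, 0.1365]
orientation: [-3.022, 0.851, -0.007]
force: [0.9, 0.2, 0.4]
opening: 0.0559
```

Call:
{"name": "move_arm", "arguments": {
  "series": [
    [0, 0, -0.3, 0, 0, 0, 0.2],
    [-0.2, 0.2, -0.5, 0, 0, 0, 0.2],
    [-0.5, 0.5, -0.5, 0, 0, 0, 0.2],
    [-0.8, 0.8, -0.5, 0, 0, 0, 0.2]
  ]
}}

```text
t: 33.5
tool_pos: [0.5179, 0.132, 0.1835]
orientation: [-3.023, 0.852, -0.004]
force: [-0.4, 0.4, 1.2]
opening: 0.0558
```

Call:
{"name": "move_arm", "arguments": {
  "series": [
    [-0.4, 0.1, 0, 0, 0, 0, 0.2],
    [-0.8, 0.2, 0, 0, 0, 0, 0.2],
    [-1, 0.2, 0, 0, 0, 0, 0.2]
  ]
}}

```text
t: 33.8
tool_pos: [0.4199, 0.1676, 0.1822]
orientation: [-3.023, 0.852, -0.0]
force: [0.5, -0.8, 0.5]
opening: 0.0557
```

Call:
{"name": "move_arm", "arguments": {
  "series": [
    [-0.4, -0.2, 0, 0, 0, 0, 0.2],
    [-0.8, -0.4, 0, 0, 0, 0, 0.2],
    [-1, -0.6, 0, 0, 0, 0, 0.2],
    [-1, -0.6, 0, 0, 0, 0, 0.2],
    [-1, -0.6, 0, 0, 0, 0, 0.2],
    [-1, -0.6, 0, 0, 0, 0, 0.2]
  ]
}}

```text
t: 34.4
tool_pos: [0.3688, 0.27, 0.182]
orientation: [3.024, -0.853, 0.001]
force: [0.4, 0.1, 0.2]
opening: 0.0559
```

```bash
python3 go.py .4 .3 .2 -121.5; python3 - <<'E'
from ov import *
r=np.radians
O=[("b",.528,-.389,r(44),.102,.032,.003,.003),("b",.528,-.389,r(44),.096,.026,.003,.043),("b",.3442,-.3178,r(-31.5),.062,.046,.003,.003),("b",.3442,-.3178,r(-31.5),.056,.04,.003,.031),("c",.463,-.119,.031,.003,.003),("c",.463,-.119,.027,.051,.065),("c",.6275,.159,.017,.003,.003),("c",.6275,.159,.014,.003,.093)]
t=grab("top","ct.pkl");s=grab("side","cs.pkl")
draw(t,[],0,0,512,384,1.5,"pics/p0.png")
draw(s,[],0,0,512,384,1.5,"pics/p00.png")
A=[(t,170,120,50,50),(t,275,190,50,50),(t,352,235,50,50),(t,375,160,60,60),(s,235,120,60,70),(s,230,205,65,65),(s,225,285,60,60),(s,325,260,60,80)]
ims=[]
for i,(c,x,y,w,h) in enumerate(A):
    draw(c,O,x,y,w,h,8,"pics/_t.png"); ims.append(cv2.resize(cv2.imread("pics/_t.png"),(200,200*h//w))[:267]); 
    ims[-1]=np.vstack([ims[-1],np.zeros((267-len(ims[-1]),200,3),np.uint8)])
cv2.imwrite("pics/p1.png",np.vstack([np.hstack(ims[:4]),np.hstack(ims[4:])]))
E
```

```text
t 34.4 pos [0.3688 0.27   0.182 ] yaw -121.5 tilt 0.03 open 0.0559 F [0.4 0.1 0.2] q [ 0.52 -0.25  1.92 -0.    1.47  2.64]
shift [ 0.109 -0.419 -0.18 ] turn [-0.     -0.0002  0.    ]
```

View pics/p1.png

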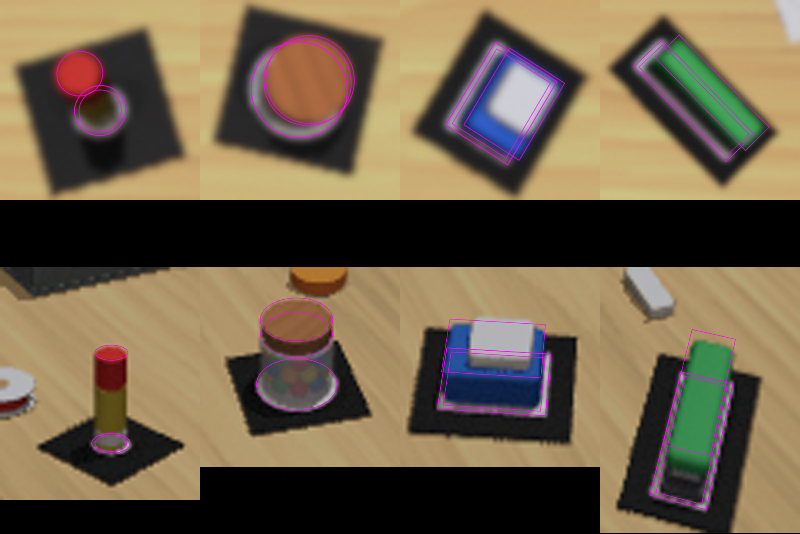

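View pics/p0.png

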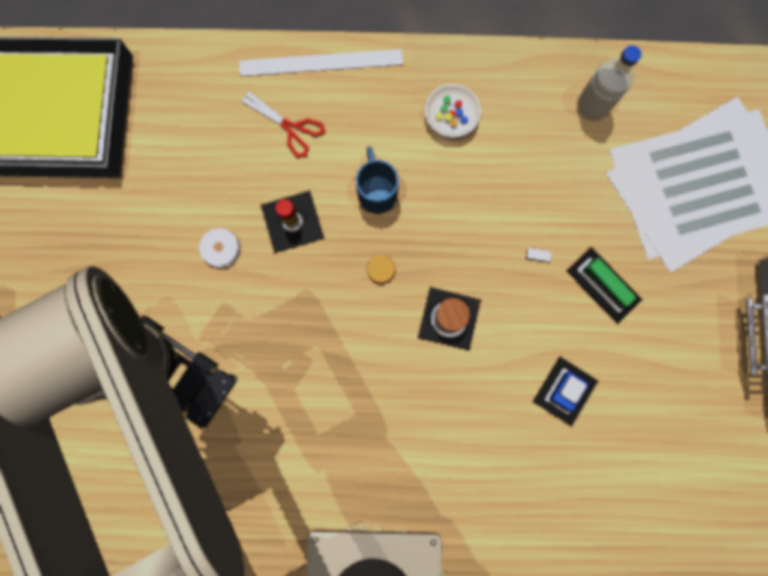

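Call:
{"name": "move_arm", "arguments": {
  "series": [
    [0, 0, 0, 0, 0, -0.04, 0.2],
    [0, 0, 0, 0, 0, -0.08, 0.2],
    [0, 0, 0, 0, 0, -0.12, 0.2],
    [0, 0, 0, 0, 0, -0.12, 0.2]
  ]
}}

```text
t: 34.9
tool_pos: [0.3689, 0.2699, 0.1816]
orientation: [3.13, -0.27, -0.0]
force: [0.0, -0.2, 0.0]
opening: 0.0558
```

```bash
python3 go.py; python3 - <<'E'
from ov import *
r=np.radians
t=pickle.load(open("ct.pkl","rb"));s=pickle.load(open("cs.pkl","rb"))
O=[("b",.528,-.389,r(44),.102,.032,.003,.003),("b",.528,-.389,r(44),.092,.024,.003,.043)]
ims=[]
for c,x,y in((t,375,162),(s,325,265)):
    for o in(O,[]):
        draw(c,o,x,y,55,75 if c is s else 55,7,"pics/_t.png"); q=cv2.imread("pics/_t.png"); ims.append(cv2.resize(np.vstack([q,np.zeros((525-len(q),385,3),np.uint8)]),(200,273)))
cv2.imwrite("pics/q1.png",cv2.resize(np.hstack(ims),(800,273)))
def sv(c,o,x,y,w,h,f): draw(c,o,x,y,w,h,10,f)
sv(t,[],378,164,52,52,"pics/q2.png"); sv(s,[],330,265,50,60,"pics/q3.png")
E
```

```text
t 34.9 pos [0.3689 0.2699 0.1816] yaw -99.85 tilt 0.01 open 0.0558 F [ 0.  -0.2  0. ] q [ 0.52 -0.25  1.92 -0.    1.47  2.26]
```

View pics/q2.png

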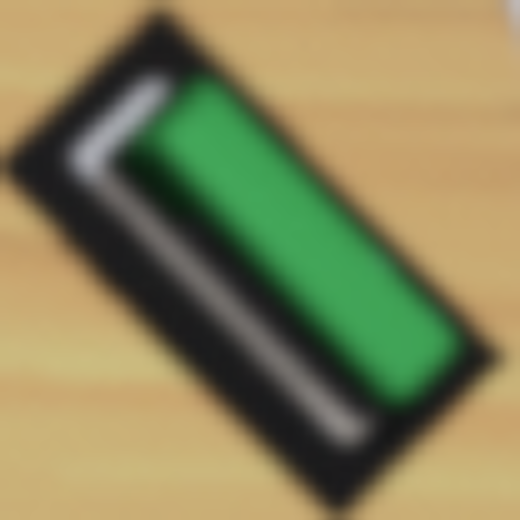

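View pics/q3.png

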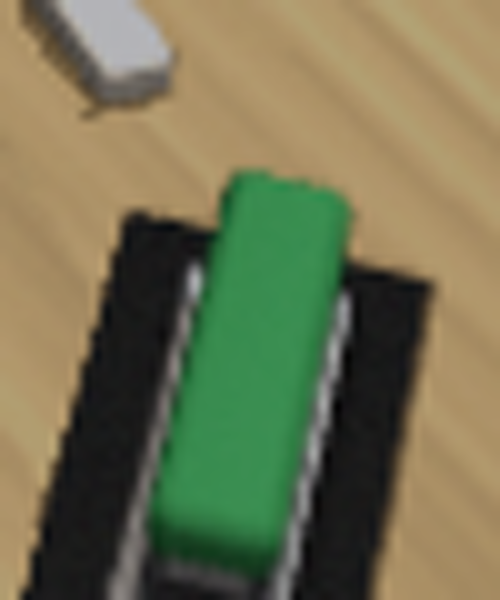

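```bash
python3 - <<'E'
from ov import *
r=np.radians
t=pickle.load(open("ct.pkl","rb"));s=pickle.load(open("cs.pkl","rb"))
u=np.array([np.cos(r(44)),np.sin(r(44))]);n=np.array([-u[1],u[0]]);c=np.array([.528,-.389])
# profiles along long axis on mat plane, at lateral offsets visible
def prof(cm,lat,z,a):
    P=np.array([np.r_[c+u*x+n*lat,z] for x in a]); q=proj(cm,P).astype(np.float32)
    g=cv2.cvtColor(cm["frame"],cv2.COLOR_RGB2GRAY); return cv2.remap(g,q[:,0].copy(),q[:,1].copy(),cv2.INTER_CUBIC).ravel()
a=np.arange(-60,-35,1.)/1e3
for lat in(-.006,0,.006): print("side near",lat,prof(s,lat,.003,a))
b=np.arange(36,60,1.)/1e3
for lat in(0.004,.008,.012): print("top far",lat,prof(t,lat,.003,b))
for lat in(0.004,.008,.012): print("top near",lat,prof(t,lat,.003,a))
e=np.arange(-22,23,1.)/1e3
E
```

```text
side near -0.006 [ 27  28  27  23  19  15  15  34  68  97 108 101  80  54  33  25  30  33
  33  32  31  29  26  24  24]
side near 0 [26 27 26 23 19 19 20 31 52 68 74 69 59 46 36 30 31 33 33 32 30 30 29 27
 24]
side near 0.006 [26 24 22 18 11 11 23 44 64 76 76 67 53 38 31 32 34 36 35 34 32 30 29 27
 24]
top far 0.004 [ 25  25  26  28  31  34  44  60  77  99 124 145 158 164 161 148 130 107
  81  61  46  36  31  32]
top far 0.008 [ 42  42  42  43  45  48  55  71  87 107 130 149 162 165 160 148 131 106
  79  60  47  36  31  32]
top far 0.012 [ 93  94  94  95  98 101 106 118 129 140 153 164 168 165 155 140 122  99
  73  56  44  35  32  33]
top near 0.004 [46 35 28 24 23 23 25 29 33 36 38 38 37 35 34 34 33 31 31 31 31 31 30 30
 29]
top near 0.008 [44 35 28 25 26 29 36 47 57 64 70 75 73 67 66 66 62 59 61 61 56 55 58 56
 53]
top near 0.012 [ 47  37  30  27  28  33  44  61  77  93 107 120 126 127 129 129 126 123
 123 122 117 116 117 116 114]
```

```bash
python3 - <<'E'
from plant import *
print(close_job())
E
```

```text
the job is handed in; nothing more can be done
None
```

All four tools are standing upright on their matching mats, and I handed the job in at about 35 s of the 120 s. I worked in the order stapler, punch, jar, glue stick.

- **Stapler:** my first placing was about 4.5 mm off along its length. I gripped it again and moved it. The last check put it within about 1 mm lengthwise and in line with the silhouette.
- **Punch, jar and glue stick:** outlines at the mat positions matched the final top and side pictures to about 1–2 mm. The punch was lined up with its mat.
- **Jar:** it stayed upright and was lowered until the wrist felt about 8 N before I let go.
- **Finish:** the mug and spool look unmoved in the final top picture. The gripper is open and clear of everything.
- **Joint range:** while I backed away, the last joint reached 2.64 rad against its 2.66 limit, so I turned it back to 2.26 before handing in.

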